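Set the jig stop from the setting blocks and try the clamp

TASK

Set up the clamping jig: stand every setting block that is on the bench in the jig's channel, side by side in one tight row against the fixed end plate with their feet lengthwise across the channel, slide the stop up against the last block and flip its cam lever fully down to lock it; then swing the toggle clamp over onto the row and let it bear on the blocks for a second. After that swing the clamp all the way back, and put the blocks away standing upright in the grey tray, with the stop left locked at the length you set and the clamp open; do not disturb the other things on the bench.

Things in the scene. Friction and masses are not known exactly. Their poses are not given: they have to be found in the camera images.
- nest (a point): the jig's channel: point on the channel floor (20 mm above the bench), on its centre line, at the face of the fixed end plate. y runs along the channel away from the end plate, x across it towards the clamp's bracket, z up. Two guide walls 12 mm high, 60 mm apart inside, 12 mm thick, run along it; the end plate is 35 mm high, 80 mm wide
- jig: the fixed cast jig, axes as the nest's; origin on the bench, 110 mm along y from the end plate's face, under the channel's centre line. Base 20 mm thick, x -100 to +170, y -140 to +140 mm. The clamp's bracket, 50 (x) x 58 mm (y), rises at x = 120, y = -62 mm to 115 mm above the bench
- clamp (a joint): toggle clamp angle, rad. 0 = arm level, its presser resting on 60 mm blocks in the channel; grows as the arm swings up and back away from the channel, to a stop at 1.85 (open). Without blocks it falls to -0.06. It snaps over centre: driven shut below about 1.0, open above about 1.2, by up to about 1 N m (6 N at the hand bar), and stays at either end by itself
- clamp_hinge (a point): the clamp's hinge axis (parallel to the nest's y), 120 mm in x and 48 mm in y from the nest point, 80 mm above the channel floor. This point turns with the clamp: at clamp angle q the arm points along (-cos q, 0, sin q) in the nest's axes
- clamp_bar (a point): middle of the clamp's round black hand bar, 18 mm diameter, 130 mm long, parallel to the channel; 180 mm from the hinge. The arm (26 mm wide) joins at its middle, so the bar is free to grasp from 20 to 60 mm either side of this point; it can turn in the fingers
- presser (a point): centre of the rubber face of the clamp's press bar, 92 mm along the channel, 22 mm wide, carried under the arm 120 mm from the hinge; the face is 20 mm below the arm's centre line
- stop (a joint): clear length in m between the end plate's face and the sliding stop's face; grows as the stop moves away (0 to 0.18). Blocks are 32 mm each along the channel, so a tight row of two is 0.064, of three 0.096. It slides with about 3 N of friction, also when locked: do not bump it
- stop_fin (a point): grip point of the fin on the stop: a plate 12 mm (x) x 30 mm (y) standing 45 mm above the stop's top; the point is 20 mm below the fin's top edge, 22.5 mm behind the stop's face, 30 mm in x from the centre line, 80 mm above the bench. The stop's top is 55 mm above the bench; it is 45 mm long (y) and reaches 45 mm either side of the channel's centre line
- cam (a joint): cam lever angle, rad: 0 = lever upright, stop unlocked; 1.5 = lever lying nearly level towards the robot (nest -x), stop locked. It stays where it is left (1.5 N at the ball moves it)
- cam_hinge (a point): cam lever's hinge axis (parallel to the channel), on the stop, 25 mm to the -x side of the channel's centre line, 65 mm above the bench, 22.5 mm behind the stop's face
- cam_ball (a point): centre of the black ball, 20 mm diameter, at the end of the cam lever, 62 mm from its hinge; the lever's rod is 10 mm thick
- tray_in (a point): grey open tray, fixed on the bench: centre of its inner floor, 5 mm above the bench; inside 200 (x) x 130 mm (y), walls 5 mm thick, 35 mm high over the bench
- block1 (a point): inverted-T setting block, 60 mm tall, 0.3 kg: steel foot 50 (x) x 32 (y) x 22 mm high, above it a light alloy rib 26 (x) x 32 (y) x 38 mm to the top; origin at its centre, 30 mm above its underside; z up, x across the rib. All blocks are alike; two or three of the four are present
- block2 (a point): inverted-T setting block, 60 mm tall, 0.3 kg: steel foot 50 (x) x 32 (y) x 22 mm high, above it a light alloy rib 26 (x) x 32 (y) x 38 mm to the top; origin at its centre, 30 mm above its underside; z up, x across the rib. All blocks are alike; two or three of the four are present
- block3 (a point): inverted-T setting block, 60 mm tall, 0.3 kg: steel foot 50 (x) x 32 (y) x 22 mm high, above it a light alloy rib 26 (x) x 32 (y) x 38 mm to the top; origin at its centre, 30 mm above its underside; z up, x across the rib. All blocks are alike; two or three of the four are present
- block4 (a point): inverted-T setting block, 60 mm tall, 0.3 kg: steel foot 50 (x) x 32 (y) x 22 mm high, above it a light alloy rib 26 (x) x 32 (y) x 38 mm to the top; origin at its centre, 30 mm above its underside; z up, x across the rib. All blocks are alike; two or three of the four are present
- oil_mid (a point): bystander: white oil bottle, 56 mm diameter, 130 mm tall; point 10 mm above its foot
- spanner_mid (a point): bystander: open-ended spanner lying flat, 170 mm long
- square_mid (a point): bystander: steel try square lying flat, stock 100 mm, blade 130 mm
- stock_mid (a point): bystander: standing steel round bar piece, 40 mm diameter, 60 mm tall; point 10 mm above its foot

How it is judged:
On the way, in this order (a step that is already met when the one before it is completed fails the run):
1. all the blocks stand in the channel in one tight row against the end plate, the stop is up against the last one and its cam lever is down (x of block1 in the frame of nest between -0.008 and 0.008 m and z of block1 in the frame of nest between 0.026 and 0.034 m and angle between each of block1, block2, block3, block4's own z axis and vertical below 0.07 rad and angle between the x axis of each of block1, block2, block3, block4 and the x axis of nest, either way round below 0.2 rad and x of block2 in the frame of nest between -0.008 and 0.008 m and z of block2 in the frame of nest between 0.026 and 0.034 m and x of block3 in the frame of nest between -0.008 and 0.008 m and z of block3 in the frame of nest between 0.026 and 0.034 m and x of block4 in the frame of nest between -0.008 and 0.008 m and z of block4 in the frame of nest between 0.026 and 0.034 m and (y of block1 in the frame of nest between 0.013 and 0.021 m or y of block1 in the frame of nest between 0.045 and 0.053 m or y of block1 in the frame of nest between 0.077 and 0.085 m) and (y of block2 in the frame of nest between 0.013 and 0.021 m or y of block2 in the frame of nest between 0.045 and 0.053 m or y of block2 in the frame of nest between 0.077 and 0.085 m) and (y of block3 in the frame of nest between 0.013 and 0.021 m or y of block3 in the frame of nest between 0.045 and 0.053 m or y of block3 in the frame of nest between 0.077 and 0.085 m) and (y of block4 in the frame of nest between 0.013 and 0.021 m or y of block4 in the frame of nest between 0.045 and 0.053 m or y of block4 in the frame of nest between 0.077 and 0.085 m) and (y of block1 in the frame of nest between 0.013 and 0.021 m or y of block2 in the frame of nest between 0.013 and 0.021 m or y of block3 in the frame of nest between 0.013 and 0.021 m or y of block4 in the frame of nest between 0.013 and 0.021 m) and (y of block1 in the frame of nest between 0.045 and 0.053 m or y of block2 in the frame of nest between 0.045 and 0.053 m or y of block3 in the frame of nest between 0.045 and 0.053 m or y of block4 in the frame of nest between 0.045 and 0.053 m) and (value of joint stop between 0.0615 and 0.069 m or (value of joint stop between 0.0935 and 0.101 m and (y of block1 in the frame of nest between 0.077 and 0.085 m or y of block2 in the frame of nest between 0.077 and 0.085 m or y of block3 in the frame of nest between 0.077 and 0.085 m or y of block4 in the frame of nest between 0.077 and 0.085 m))) and value of joint cam above 1.3 rad), for 0.2 s.
2. the clamp lies on the row, stop still up and locked (all of step 1 and value of joint clamp below 0.06 rad and contact force between clamp and anything else above 2 N), for 0.6 s.
3. the clamp is swung fully back, the stop still locked (value of joint cam above 1.3 rad and value of joint clamp above 1.6 rad), for 0.2 s.
At the end, for the whole second after the job is handed in: every block stands upright (within 7 degrees) on the floor inside the tray, at rest; clamp fully back (over 1.6 rad); cam lever down (over 1.3 rad); the stop still at the row's length (2.5 mm under to 5 mm over) (all of step 3 and x of block1 in the frame of tray_in between -0.1 and 0.1 m and y of block1 in the frame of tray_in between -0.065 and 0.065 m and z of block1 in the frame of tray_in between 0.024 and 0.036 m and angle between each of block1, block2, block3, block4's own z axis and vertical below 0.12 rad and x of block2 in the frame of tray_in between -0.1 and 0.1 m and y of block2 in the frame of tray_in between -0.065 and 0.065 m and z of block2 in the frame of tray_in between 0.024 and 0.036 m and x of block3 in the frame of tray_in between -0.1 and 0.1 m and y of block3 in the frame of tray_in between -0.065 and 0.065 m and z of block3 in the frame of tray_in between 0.024 and 0.036 m and x of block4 in the frame of tray_in between -0.1 and 0.1 m and y of block4 in the frame of tray_in between -0.065 and 0.065 m and z of block4 in the frame of tray_in between 0.024 and 0.036 m and (value of joint stop between 0.0615 and 0.069 m or value of joint stop between 0.0935 and 0.101 m) and linear speed of each of B1, B2, B3, B4 below 0.02 m/s); the robot touches nothing.
It fails at once if the oil bottle is disturbed (moved over 30 mm) (distance of oil_mid from where it was at the start of the episode above 0.03 m).
It fails at once if the spanner is disturbed (moved over 30 mm) (distance of spanner_mid from where it was at the start of the episode above 0.03 m).
It fails at once if the try square is disturbed (moved over 30 mm) (distance of square_mid from where it was at the start of the episode above 0.03 m).
It fails at once if the round bar piece is disturbed (moved over 30 mm) (distance of stock_mid from where it was at the start of the episode above 0.03 m).
Of B1, B2, B3, B4 only 2 to 3 are there at a start; the rules pass over those that are not, and their reading is None.
At some moment in a run one of B1, B2, B3, B4 may be knocked a few centimetres aside while the robot is not near it.
Once in a run the grip may slacken for a moment while it holds something.
It also fails if it takes over 210 s, if anything falls off the work surface, if the arm or the gripper's body presses on something with over 40 N, if the wrist force passes 120 N, or if a joint passes its speed limit or range.

ROBOT

A 7-joint arm with a two-finger parallel gripper is mounted at the origin on the work surface. World frame = base frame: x ahead of the robot, y to its left, z up, the work surface at z = 0. Lengths are in m, angles in rad, forces in N, time in s.
With the tool pointing down it reaches from about 0.35 to 0.9 m from the base axis. Payload 8.1 kg.
Tool frame: the origin (TCP) lies midway between the tips of the shut fingers; the grasp point (between the pads) lies 19 mm behind it (arm.hold_point_z is the distance from the TCP to the grasp point, in m); z points along the fingers, y is the direction in which the jaws open and shut (so a half turn about z gives the same grasp; the last joint's range is limited). The gripper opens to 92 mm and grips with 3 to 60 N. Pads are 19 mm wide; open, the fingers measure 130 mm over their backs; the gripper's body (75 mm by 190 mm) begins 47 mm behind the grasp point.
Start: joints at [-1.402, 0.434, 0.025, 1.573, -0.012, 1.134, -0.075], TCP at [0.168, 0.602, 0.227] pointing down, gripper open.
Joint ranges: [-2.62, 2.62], [-0.44, 2.09], [-1.27, 1.32], [0.08, 2.57], [-1.32, 4.46], [0.12, 2], [-2.74, 2.74]. Speed limits (rad/s): [2.22, 2.22, 3.01, 3.01, 3.14, 3.14, 3.14].

INTERFACE

Orientations are given as a rotation vector (axis times angle).
In Python, from cell import arm gives the robot as it stands.
- The arm moves only by the shell command python3 -m pendant 'ROWS' [FORCE]. ROWS is JSON, a list of rows, each a list of 3 entries, a list of its own where there are three numbers: the shift along the tool's x, y, z in m, then the turn, a rotation vector about the tool's x, y, z in degrees, then the finger opening in m, from 0 to 0.0918. A call has 1 to 10 rows; each row shifts and turns the commanded pose from where the row before left it, along the tool's axes as they then stand; what a row does not reach is not made up. A row lasts 1/8 s, in which the tool goes at most 62.5 mm and 10.7 degrees, less where a joint would pass 70% of its speed; a pose out of reach is approached as far as the arm can. A call with a gripper value outside its range is refused whole. The fingers move at their own pace and stop on an object; FORCE is the grip in N (left out, the last holds). Time passes only in rows, so rows that do not move let the fingers close. It gives the time, the measured TCP pose, the force and the opening at its end, in the units of the state.
- arm.observe(): the state, without advancing time (a new reading comes with each control period).
- arm.get_image(name): name is "scene" or "top"; returns (picture, depth): 480x640x3 uint8, red, green, blue; 480x640 float32, m along the optical axis (not along the pixel's ray), 0 where there is no reading.
- arm.camera_params(name): a dict with "fovy" (degrees; the focal length in pixels is half the picture's height over the tangent of half this angle, whatever the lens; pixels are square), "cx", "cy" (the principal point, pixels), "rvec" (rotation vector, rad) and "tvec" (3), from world to camera coordinates, as OpenCV has them. Camera axes: x right, y down, z forward; pixel columns grow to the right and rows downward; lengths in m; the calibration is good to about 2 mm. A picture is of the moment at which its call begins. camera_params takes no time and is no camera call.
- arm.sign_off(): hands the job in, once; it reports no verdict.
Trained networks look in the newest picture that a camera, given by its name, has taken for a name from the list of things; names that differ only in an ending like _2 or _b are one class to them, and where a whole thing is asked for, a point or a joint stands for the part that bears it (a point fixed in the world has none). Each returns a list of dicts, best first, with "conf" (0 to 1); they miss things now and then, are a little off and sometimes report something else, mostly with a low value. They report only what shows in the picture. A call takes as long as a camera call.
- arm.look_for(camera, label): "rect" ([centre column, centre row, width, height] in pixels, round what is visible of it).
- arm.masks_of(camera, label): "pixels" (480x640 bool, what is visible of it) and "rect" ([centre column, centre row, width, height] in pixels, round what is visible of it).
The state is a dict: "clock": time; "joints": joint angles; "dq": joint speeds; "joint_efforts": joint torques, N m; "position": TCP position; "ee_rot": TCP orientation; "force": force on the tool from outside, world axes, zero at the start; "ft_torque": the same for the moment, N m; "width": opening from 0.0 (shut) to 1.0 (fully open).
Only numpy, scipy, OpenCV 4.12 (cv2) and the standard library are available. Lean on these libraries where they do the work, as an engineer would, in place of code of your own. Each camera call takes 0.05 s, during which the arm holds its last target.

## Working session

There is one attempt and no reset: what is moved stays moved. The work goes in short steps, Python scripts to look and compute and a shell command to move; the robot and the scene stay as the last step left them, time stands still between calls to the robot, and variables do not carry over. Pictures are saved under pics/ and viewed, and the job is handed in when it is done.

```bash
ls; mkdir -p pics
python3 - <<'E'
from cell import arm
import cv2,numpy as np
s=arm.observe(); print(s)
for n in("scene","top"):
    im,d=arm.get_image(n); cv2.imwrite(f"pics/{n}0.png",im[:,:,::-1]); print(n,arm.camera_params(n)); np.save(f"{n}_d.npy",d)
E
```

```text
pics
{'clock': 0.0, 'joints': array([-1.40161229,  0.43520726,  0.02498221,  1.57405745, -0.01166191,
        1.13400512, -0.07511784]), 'dq': array([ 0.00065713, -0.00038682,  0.00075257,  0.00186243, -0.00022341,
       -0.00178343,  0.0005113 ]), 'joint_efforts': array([-7.59825307e-04, -6.67876482e+01,  9.84727889e-01, -3.14440620e+01,
       -6.04998437e-02,  4.32196003e-02,  1.71737324e-04]), 'position': array([0.16768774, 0.60157153, 0.22597016]), 'ee_rot': array([-4.25777741e-01, -3.11248327e+00,  2.39906842e-03]), 'force': array([-0.60467912, -0.4010631 , -0.00668791]), 'ft_torque': array([0.00813904, 0.02290518, 0.0295142 ]), 'width': 1.0038715826737477}
scene {'fovy': 51.62145330466025, 'cx': 310.8120955909948, 'cy': 240.52813739855148, 'rvec': array([ 1.42321423,  1.96802106, -0.97917644]), 'tvec': array([ 0.22326872, -0.24949648,  1.45379475])}
top {'fovy': 50.80668232679295, 'cx': 323.6172702803332, 'cy': 246.36744276001576, 'rvec': array([ 2.2034181 , -2.18954754,  0.09896017]), 'tvec': array([-0.04416502,  0.59518024,  1.24578287])}
```

View pics/scene0.png

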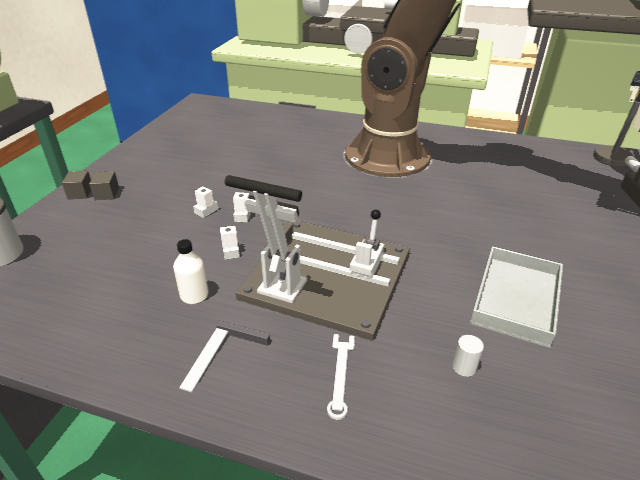

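View pics/top0.png

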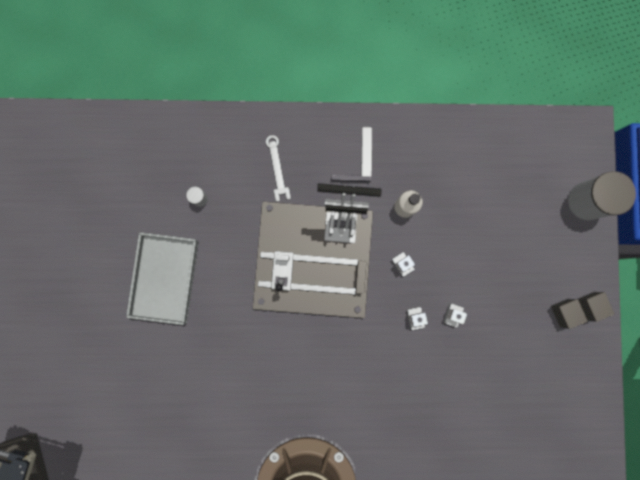

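Three blocks stand on the right of the jig, at (404,264), (418,319) and (456,316) in the top view. The tray is at (163,279) and the jig at (313,260), with the clamp open. Next I'll measure positions from depth.

```bash
cat > h.py <<'E'
from cell import arm
import cv2,numpy as np
from scipy.spatial.transform import Rotation as R
def K(n):
    p=arm.camera_params(n); f=240/np.tan(np.radians(p['fovy']/2)); return f,p['cx'],p['cy'],R.from_rotvec(p['rvec']).as_matrix(),np.array(p['tvec'])
def cloud(n,d):
    f,cx,cy,Rm,t=K(n); v,u=np.mgrid[0:480,0:640]
    P=np.stack([(u-cx)/f*d,(v-cy)/f*d,d],-1)
    W=(P-t)@Rm; W[d<=0]=np.nan; return W
def proj(n,X):
    f,cx,cy,Rm,t=K(n); c=np.atleast_2d(X)@Rm.T+t; return np.stack([f*c[:,0]/c[:,2]+cx,f*c[:,1]/c[:,2]+cy],-1)
def grab(n,save=None):
    im,d=arm.get_image(n)
    if save: cv2.imwrite(f"pics/{save}.png",im[:,:,::-1])
    return im,d,cloud(n,d)
E
python3 - <<'E'
from h import *
import cv2
for n in("scene","top"):
    d=np.load(f"{n}_d.npy"); W=cloud(n,d)
    print(n)
    z=W[...,2]
    b=W[(np.abs(z)<0.03)&(np.abs(W[...,1])<.8)&(W[...,0]>.3)&(W[...,0]<1)]
    print("bench z",np.median(b[:,2]))
    m=(z>0.015)&(z<0.13)&(W[...,0]>0.2)&(W[...,0]<0.8)&(W[...,1]<-0.05)&(W[...,1]>-0.5)
    k,l,st,c=cv2.connectedComponentsWithStats(m.astype(np.uint8))
    for i in range(1,k):
        if st[i,4]>20:
            p=W[l==i]; print(st[i],p.mean(0).round(4),p.max(0).round(3),p.min(0).round(3))
    for lab in ("block1",):
        for r in arm.masks_of(n,lab):
            p=W[r['pixels']]; p=p[~np.isnan(p[:,0])]
            t=p[(p[:,2]>.052)&(p[:,2]<.07)]
            print(lab,round(r['conf'],2),np.round(r['rect']),np.median(p,0).round(4),len(t),t.mean(0).round(4), cv2.minAreaRect((t[:,:2]*1000).astype(np.float32)) if len(t)>3 else '')
E
```

```text
scene
bench z 0.00034754935494303596
[193 187  24  27 398] [ 0.4344 -0.3625  0.0391] [ 0.457 -0.343  0.062] [ 0.403 -0.389  0.015]
[233 192  16  26 311] [ 0.4297 -0.2694  0.0409] [ 0.449 -0.251  0.063] [ 0.403 -0.289  0.015]
[ 235  220   94   90 4002] [ 0.607  -0.0899  0.0451] [ 0.698 -0.05   0.13 ] [ 0.418 -0.163  0.015]
[220 226  19  28 411] [ 0.5629 -0.2337  0.0413] [ 0.583 -0.212  0.062] [ 0.537 -0.261  0.015]
[ 173  239   34   61 1382] [ 0.7155 -0.2376  0.0716] [ 0.732 -0.218  0.13 ] [ 0.683 -0.271  0.015]
[216 321  54  20 373] [ 0.7733 -0.1063  0.0195] [ 0.78  -0.058  0.024] [ 0.764 -0.158  0.015]
block1 0.96 [204. 202.  25.  28.] [ 0.4365 -0.3594  0.0243] 125 [ 0.4305 -0.3633  0.0581] ((428.0899963378906, -366.3355712890625), (35.29317855834961, 29.117633819580078), 73.24591827392578)
block1 0.78 [242. 207.  16.  29.] [ 0.4316 -0.268   0.0327] 103 [ 0.4228 -0.2703  0.0587] ((419.1755676269531, -270.699462890625), (28.838438034057617, 30.870519638061523), 13.157920837402344)
top
bench z 0.0008693209455803404
[332 175  39   6 196] [ 0.7706 -0.1083  0.0207] [ 0.778 -0.06   0.028]
[... 375 characters left out ...]
0.066] [ 0.399 -0.388  0.015]
[408 307  19  23 304] [ 0.4194 -0.2685  0.0431] [ 0.445 -0.25   0.066] [ 0.391 -0.292  0.015]
block1 0.81 [454. 315.  24.  23.] [ 0.4262 -0.3611  0.0291] 152 [ 0.4259 -0.3647  0.0603] ((425.5501708984375, -365.66265869140625), (33.4193229675293, 26.050861358642578), 71.52781677246094)
block1 0.78 [403. 266.  15.  25.] [ 0.5534 -0.2363  0.0493] 146 [ 0.5523 -0.2387  0.0607] ((552.4774169921875, -239.1012420654297), (25.68149757385254, 32.83028793334961), 32.66368103027344)
block1 0.56 [415. 321.  18.  23.] [ 0.4211 -0.2665  0.0391] 145 [ 0.418  -0.2696  0.0602] ((417.5646057128906, -270.2449645996094), (26.315332412719727, 31.189334869384766), 12.143139839172363)
```

Run:
```python
import cv2
for n,(x,y,w,h) in dict(scene=(180,160,240,180),top=(230,160,240,180)).items():
    im=cv2.imread(f"pics/{n}0.png")[y:y+h,x:x+w]; cv2.imwrite(f"pics/{n}0z.png",cv2.resize(im,(800,600),interpolation=cv2.INTER_CUBIC))
```

```text
(no output)
```

View pics/top0z.png

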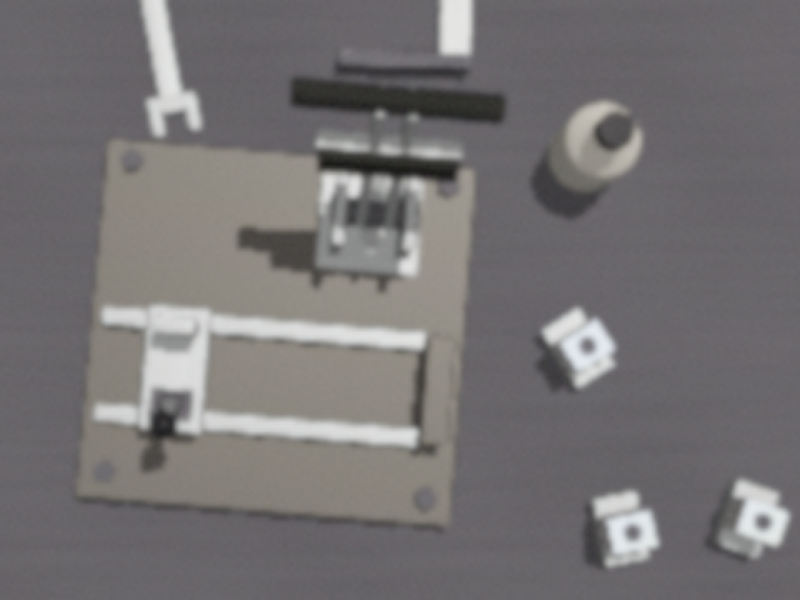

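View pics/scene0z.png

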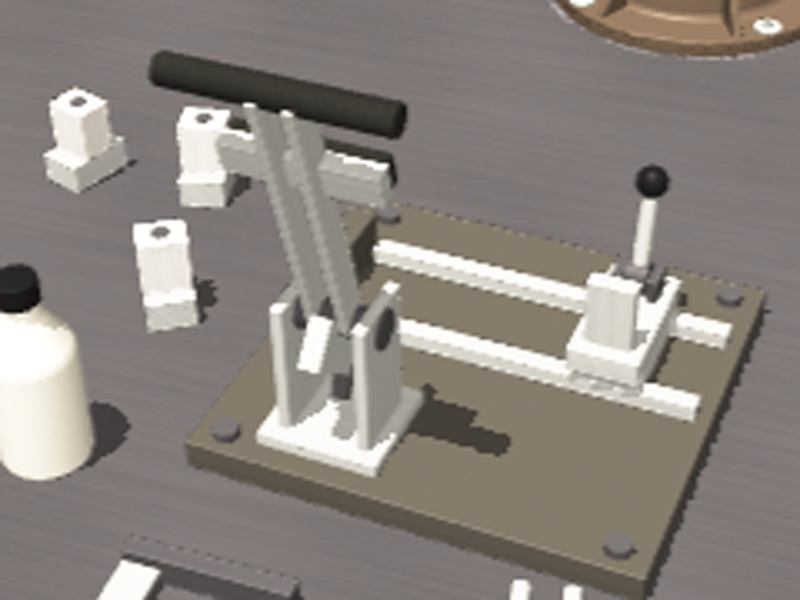

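```bash
cat > jig.py <<'E'
from h import *
from scipy.optimize import least_squares
d=np.load("top_d.npy"); W=cloud("top",d); f,cx,cy,Rm,t=K("top"); print("cam", -Rm.T@t)
x,y,z=W[...,0],W[...,1],W[...,2]
reg=(x>.35)&(x<.75)&(y>-.2)&(y<.22)
m=reg&(z>.013)&(z<.026)
print("base z",np.median(z[m]))
k,l,st,c=cv2.connectedComponentsWithStats((reg&(z>.012)).astype(np.uint8))
i=1+np.argmax(st[1:,4]); 
P=W[(l==i)&(z<.027)]
r=cv2.minAreaRect((P[:,:2]*1000).astype(np.float32)); print("base",r, cv2.boxPoints(r))
for lo,hi in((.027,.04),(.048,.062),(.062,.2)):
    q=reg&(z>lo)&(z<hi); k,l2,st,c=cv2.connectedComponentsWithStats(q.astype(np.uint8))
    for j in range(1,k):
        if st[j,4]>25:
            p=W[l2==j]; r=cv2.minAreaRect((p[:,:2]*1000).astype(np.float32)); print(lo,hi,st[j],p.mean(0).round(4),np.round(cv2.boxPoints(r)).tolist(),p[:,2].max().round(3))
# tray
q=(y>.2)&(y<.6)&(x>.3)&(x<.75)&(z>.02)&(z<.06); k,l2,st,c=cv2.connectedComponentsWithStats(q.astype(np.uint8))
for j in range(1,k):
    if st[j,4]>25:
        p=W[l2==j]; r=cv2.minAreaRect((p[:,:2]*1000).astype(np.float32)); print("tray?",st[j],r,np.round(cv2.boxPoints(r)).tolist(),p[:,2].max())
E
python3 jig.py
```

```text
cam [ 0.50819607 -0.01385339  1.28441032]
base z 0.02050624165010383
base ((563.54345703125, -13.529296875), (280.3979797363281, 270.2767639160156), 85.67691040039062) [[ 418.22128  -143.14258 ]
 [ 687.72906  -163.5162  ]
 [ 708.8656    116.083984]
 [ 439.35785   136.45761 ]]
0.027 0.04 [325 213  30  30 245] [ 0.6277 -0.0736  0.0296] [[606.0, -116.0], [674.0, -121.0], [679.0, -47.0], [611.0, -42.0]] 0.035
0.027 0.04 [261 252  14   6  64] [0.5731 0.0991 0.0324] [[565.0, 84.0], [577.0, 83.0], [580.0, 115.0], [568.0, 116.0]] 0.039
0.027 0.04 [293 255  65  10 319] [ 0.5621 -0.0434  0.0323] [[550.0, -123.0], [564.0, -124.0], [576.0, 35.0], [562.0, 36.0]] 0.038
0.027 0.04 [258 281  14   6  67] [0.5013 0.1048 0.0323] [[494.0, 89.0], [506.0, 88.0], [509.0, 121.0], [497.0, 122.0]] 0.04
0.027 0.04 [290 284  66  10 316] [ 0.4904 -0.0394  0.0326] [[479.0, -118.0], [499.0, -119.0], [501.0, 42.0], [481.0, 42.0]] 0.039
0.048 0.062 [272 252  21  38 470] [0.5369 0.06   0.0558] [[488.0, 42.0], [577.0, 36.0], [581.0, 80.0], [491.0, 87.0]] 0.062
0.048 0.062 [356 261  10  33 272] [ 0.5191 -0.13    0.0555
[... 180 characters left out ...]
3.0], [621.0, -49.0]] 0.192
0.062 0.2 [276 255  14   6  75] [0.5633 0.0585 0.098 ] [[556.0, 72.0], [558.0, 43.0], [571.0, 44.0], [569.0, 73.0]] 0.106
0.062 0.2 [274 276  14  16 156] [0.5041 0.0628 0.096 ] [[484.0, 50.0], [518.0, 47.0], [521.0, 77.0], [487.0, 80.0]] 0.138
tray? [187 189  20  17 133] ((712.4596557617188, 273.2923583984375), (30.78578758239746, 37.62626647949219), 16.741479873657227) [[692.0, 287.0], [703.0, 251.0], [733.0, 260.0], [722.0, 296.0]] 0.059974118743688146
tray? [127 233  70  92 862] ((513.9063110351562, 358.7225341796875), (142.76625061035156, 210.17172241210938), 83.24513244628906) [[401.0, 300.0], [610.0, 275.0], [627.0, 417.0], [418.0, 442.0]] 0.0416737891292243
```

```bash
cat > plan.py <<'E'
# usage: plan.py 'x,y,z,yaw,open' ...   (world mm, deg; yaw = world angle of tool y; "." keeps) -> prints rows to type
import sys; from h import *
s=arm.observe(); p=np.array(s['position'])*1000; Rm=R.from_rotvec(s['ee_rot']).as_matrix()
yaw=np.degrees(np.arctan2(Rm[1,1],Rm[0,1])); tilt=np.degrees(np.arccos(-Rm[2,2]))
print("now",p.round(1),"yaw",yaw.round(1),"tilt",tilt.round(2),"F",s['force'].round(1),"w",round(s['width']*91.8,1),"t",round(s['clock'],2))
op=None
for a in sys.argv[1:]:
    v=a.split(','); q=np.array([float(c) if c!='.' else o for c,o in zip(v[:3],p)])
    ty=float(v[3]) if v[3]!='.' else yaw
    dy=(ty-yaw+90)%180-90 if v[3]!='.' and 'F' not in v else ty-yaw
    o=float(v[4])/1000; step=float(v[5]) if len(v)>5 and v[5]!='F' else 55
    n=max(1,int(np.ceil(max(np.linalg.norm(q-p)/step,abs(dy)/9.5)))); p0=p.copy(); y0=yaw; rows=[]
    for i in range(1,n+1):
        w=p0+(q-p0)*i/n; d=w-p; ps=np.radians(yaw); X=np.array([-np.sin(ps),np.cos(ps),0]);Y=np.array([np.cos(ps),np.sin(ps),0])
        l=np.round([d@X,d@Y,-d[2]]); a=round(-(y0+dy*i/n-yaw),1)
        if abs(a)<.3 : a=0.
        p=p+l[0]*X+l[1]*Y-[0,0,l[2]]; yaw-=a
        rows.append("[[%g,%g,%g],[0,0,%g],%g]"%(*(l/1000),a,o))
    for i in range(0,len(rows),10): print("["+",".join(rows[i:i+10])+"]")
    print("   ->",p.round(1),round(yaw,1))
E
python3 plan.py '440,200,240,12,91' '418,-270,240,12,91' '418,-270,100,12,91'
```

```text
now [167.7 601.8 226.3] yaw 74.4 tilt 0.05 F [-1.  -0.3  0.6] w 91.8 t 0.2
[[[-0.041,-0.035,-0.002],[0,0,6.9],0.091],[[-0.045,-0.03,-0.001],[0,0,7],0.091],[[-0.048,-0.024,-0.002],[0,0,6.9],0.091],[[-0.051,-0.017,-0.001],[0,0,6.9],0.091],[[-0.053,-0.012,-0.002],[0,0,7],0.091],[[-0.054,-0.006,-0.001],[0,0,6.9],0.091],[[-0.053,0.002,-0.002],[0,0,7],0.091],[[-0.054,0.007,-0.001],[0,0,6.9],0.091],[[-0.052,0.015,-0.002],[0,0,6.9],0.091]]
   -> [440.5 199.9 240.3] 12.0
[[[-0.051,-0.013,0],[0,0,0],0.091],[[-0.05,-0.014,0],[0,0,0],0.091],[[-0.051,-0.013,0],[0,0,0],0.091],[[-0.05,-0.013,0],[0,0,0],0.091],[[-0.051,-0.014,0],[0,0,0],0.091],[[-0.05,-0.013,0],[0,0,0],0.091],[[-0.051,-0.013,0],[0,0,0],0.091],[[-0.05,-0.014,0],[0,0,0],0.091],[[-0.051,-0.013,0],[0,0,0],0.091]]
   -> [ 417.9 -270.1  240.3] 12.0
[[[0,0,0.047],[0,0,0],0.091],[[0,0,0.047],[0,0,0],0.091],[[0,0,0.046],[0,0,0],0.091]]
   -> [ 417.9 -270.1  100.3] 12.0
```

```bash
python3 -m pendant '[[[-0.041,-0.035,-0.002],[0,0,6.9],0.091],[[-0.045,-0.03,-0.001],[0,0,7],0.091],[[-0.048,-0.024,-0.002],[0,0,6.9],0.091],[[-0.051,-0.017,-0.001],[0,0,6.9],0.091],[[-0.053,-0.012,-0.002],[0,0,7],0.091],[[-0.054,-0.006,-0.001],[0,0,6.9],0.091],[[-0.053,0.002,-0.002],[0,0,7],0.091],[[-0.054,0.007,-0.001],[0,0,6.9],0.091],[[-0.052,0.015,-0.002],[0,0,6.9],0.091]]'
python3 plan.py '418,-270,240,12,91'
```

```text
clock: 1.32
position: [0.4411, 0.1986, 0.2409]
ee_rot: [-1.981, -2.438, -0.001]
force: [1.3, 0.2, 0.4]
width: 0.994
now [441.1 198.6 240.9] yaw 11.8 tilt 0.03 F [1.3 0.2 0.4] w 91.3 t 1.32
[[[-0.05,-0.013,0],[0,0,0],0.091],[[-0.051,-0.013,0],[0,0,0],0.091],[[-0.05,-0.014,0],[0,0,0],0.091],[[-0.051,-0.013,0],[0,0,0],0.091],[[-0.05,-0.013,0.001],[0,0,0],0.091],[[-0.051,-0.013,-0],[0,0,0],0.091],[[-0.05,-0.013,-0],[0,0,0],0.091],[[-0.051,-0.013,-0],[0,0,0],0.091],[[-0.05,-0.014,-0],[0,0,0],0.091]]
   -> [ 417.6 -270.1  239.9] 11.8
```

```bash
python3 -m pendant '[[[-0.05,-0.013,0],[0,0,0],0.091],[[-0.051,-0.013,0],[0,0,0],0.091],[[-0.05,-0.014,0],[0,0,0],0.091],[[-0.051,-0.013,0],[0,0,0],0.091],[[-0.05,-0.013,0.001],[0,0,0],0.091],[[-0.051,-0.013,0],[0,0,0],0.091],[[-0.05,-0.013,0],[0,0,0],0.091],[[-0.051,-0.013,0],[0,0,0],0.091],[[-0.05,-0.014,0],[0,0,0],0.091],[[0,0,0.04],[0,0,0],0.091]]'
python3 - <<'E'
from h import *
im,d,W=grab("scene","s1")
cv2.imwrite("pics/s1z.png",cv2.resize(im[140:320,120:360,::-1],(800,600)))
E
python3 plan.py '418,-270,34,12,91'
```

```text
clock: 2.58
position: [0.4194, -0.2741, 0.2015]
ee_rot: [1.979, 2.431, -0.0]
force: [0.7, 0.5, -0.7]
width: 0.991
now [ 416.7 -269.6  195.5] yaw 11.8 tilt 0.19 F [-3.4  3.1 -4.9] w 90.9 t 2.62
[[[-0,0,0.054],[0,0,0],0.091],[[-0,0.001,0.054],[0,0,0],0.091],[[-0.001,0,0.054],[0,0,0],0.091]]
   -> [ 417.9 -270.3   33.5] 11.8
```

View pics/s1z.png

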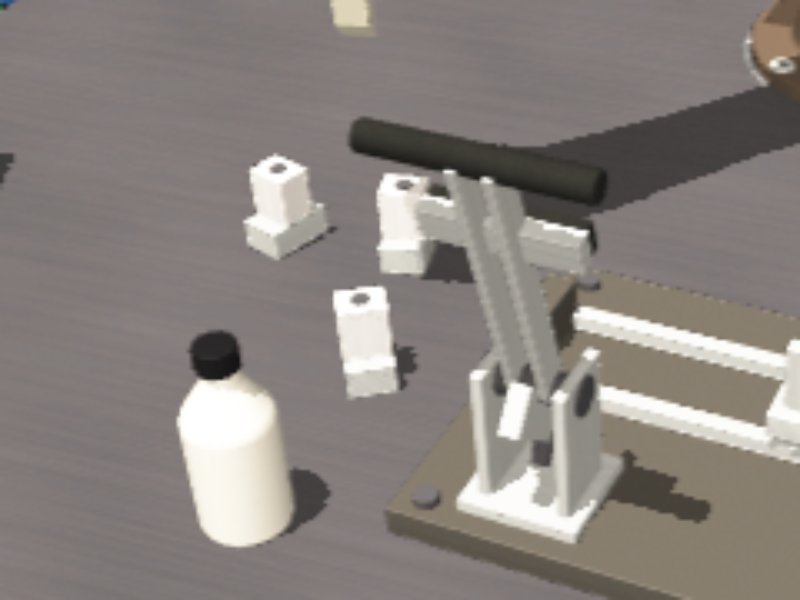

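View pics/s1.png

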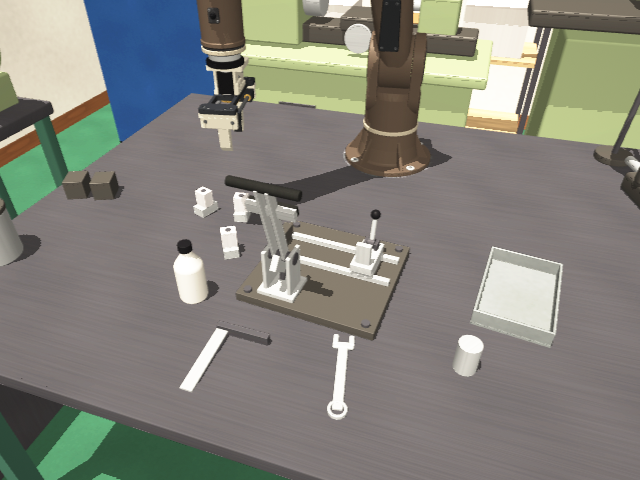

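Run:
```python
from h import *
print(proj("scene",[[.418,-.27,.195],[.418,-.27,.05],[0,0,0]]),arm.observe()['position'])
grab("top","t1")
```

```text
[[235.3951003  142.61494832]
 [241.26483148 198.60065463]
 [387.02086617 155.36699343]] [ 0.41668144 -0.26957457  0.19552241]
```

View pics/t1.png

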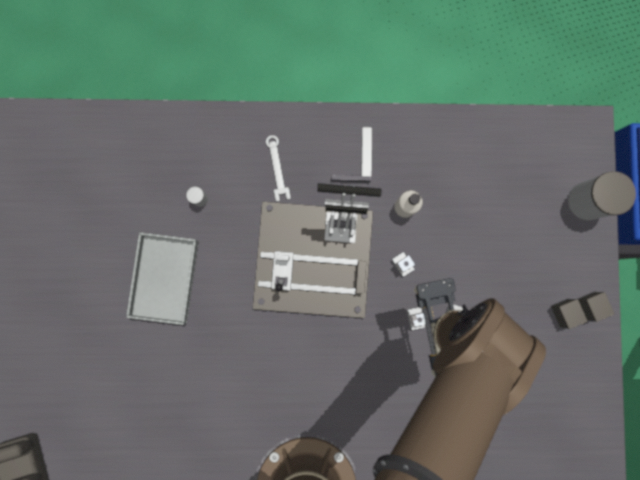

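```bash
python3 -m pendant '[[[0,0,0.054],[0,0,0],0.091],[[0,0.001,0.054],[0,0,0],0.091],[[-0.001,0,0.054],[0,0,0],0.091],[[0,0,0],[0,0,0],0.091]]'; python3 plan.py
```

```text
clock: 3.18
position: [0.4184, -0.2675, 0.036]
ee_rot: [-1.971, -2.438, 0.001]
force: [-0.4, -0.2, 1.9]
width: 0.989
now [ 418.4 -267.5   36. ] yaw 12.1 tilt 0.36 F [-0.4 -0.2  1.9] w 90.8 t 3.17
```

```bash
python3 -m pendant '[[[-0.002,0,0.002],[0,0,0],0.091],[[0,0,0],[0,0,0],0.02],[[0,0,0],[0,0,0],0.02],[[0,0,0],[0,0,0],0.02],[[0,0,0],[0,0,0],0.02],[[0,0,0],[0,0,0],0.02]]' 35; python3 plan.py
```

```text
clock: 3.92
position: [0.4203, -0.2713, 0.0358]
ee_rot: [-1.977, -2.442, -0.0]
force: [-0.7, 0.9, -0.5]
width: 0.497
now [ 420.3 -271.3   35.8] yaw 12.0 tilt 0.0 F [-0.7  0.9 -0.5] w 45.6 t 3.92
```

Still closing.

```bash
python3 -m pendant '[[[0,0,0],[0,0,0],0.02],[[0,0,0],[0,0,0],0.02],[[0,0,0],[0,0,0],0.02],[[0,0,0],[0,0,0],0.02],[[0,0,0],[0,0,0],0.02],[[0,0,0],[0,0,0],0.02]]' 35; python3 plan.py '.,.,140,.,20' '522,-100,140,-4.3,20' '522,-100,63,-4.3,20'
```

```text
clock: 4.68
position: [0.4204, -0.2711, 0.0356]
ee_rot: [-1.976, -2.442, -0.0]
force: [-0.4, -1.1, -2.8]
width: 0.282
now [ 420.4 -271.1   35.6] yaw 12.0 tilt 0.01 F [-0.4 -1.1 -2.8] w 25.9 t 4.67
[[[0,0,-0.052],[0,0,0],0.02],[[0,0,-0.052],[0,0,0],0.02]]
   -> [ 420.4 -271.1  139.6] 12.0
[[[0.037,0.034,-0],[0,0,4.1],0.02],[[0.038,0.031,-0],[0,0,4.1],0.02],[[0.041,0.028,-0],[0,0,4.1],0.02],[[0.043,0.025,-0],[0,0,4],0.02]]
   -> [ 521.8 -100.3  139.6] -4.3
[[[0,0,0.038],[0,0,0],0.02],[[0,0,0.039],[0,0,0],0.02]]
   -> [ 521.8 -100.3   62.6] -4.3
```

```bash
python3 -m pendant '[[[0,0,-0.052],[0,0,0],0.02],[[0,0,-0.052],[0,0,0],0.02],[[0.037,0.034,0],[0,0,4.1],0.02],[[0.038,0.031,0],[0,0,4.1],0.02],[[0.041,0.028,0],[0,0,4.1],0.02],[[0.043,0.025,0],[0,0,4],0.02],[[0,0,0],[0,0,0],0.02],[[0,0,0],[0,0,0],0.02]]'; python3 plan.py  '522,-99.7,75,-4.3,20' '522,-99.7,57,-4.3,20'
python3 - <<'E'
from h import *
grab("scene","s2");grab("top","t2")
E
```

```text
clock: 5.68
position: [0.5214, -0.1006, 0.1395]
ee_rot: [-2.302, -2.138, 0.001]
force: [0.6, -1.9, -3.7]
width: 0.282
now [ 521.4 -100.6  139.5] yaw -4.2 tilt 0.04 F [ 0.6 -1.9 -3.7] w 25.9 t 5.67
[[[0,0,0.032],[0,0,0],0.02],[[0.001,0.001,0.033],[0,0,0],0.02]]
   -> [522.5 -99.6  74.5] -4.2
[[[-0,-0,0.018],[0,0,0],0.02]]
   -> [522.5 -99.6  56.5] -4.2
```

View pics/s2.png

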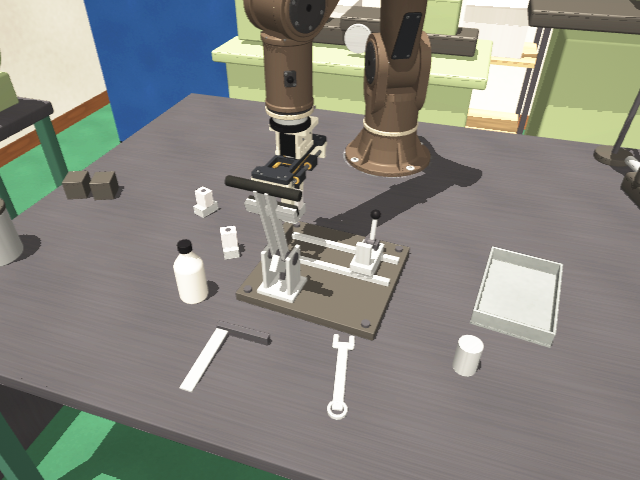

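The block is held over the channel at about (290,190), with the clamp in front of it. I'll lower it.

```bash
python3 -m pendant '[[[0,0,0.032],[0,0,0],0.02],[[0.001,0.001,0.033],[0,0,0],0.02],[[0,0,0],[0,0,0],0.02],[[0,0,0.012],[0,0,0],0.02],[[0,0,0.006],[0,0,0],0.02],[[0,0,0],[0,0,0],0.02]]'; python3 plan.py
```

```text
clock: 6.52
position: [0.5228, -0.0997, 0.0568]
ee_rot: [-2.303, -2.137, -0.0]
force: [-0.2, 0.6, -2.6]
width: 0.279
now [522.8 -99.7  56.8] yaw -4.3 tilt 0.01 F [-0.2  0.6 -2.6] w 25.6 t 6.53
```

```bash
python3 -m pendant '[[[0,0,0.001],[0,0,0],0.02],[[0,0,0],[0,0,0],0.055],[[0,0,0],[0,0,0],0.055],[[0,0,0],[0,0,0],0.055],[[0,0,-0.02],[0,0,0],0.06],[[0,0,-0.04],[0,0,0],0.06],[[0,0,-0.05],[0,0,0],0.091],[[0,0,-0.05],[0,0,0],0.091]]'; python3 plan.py '552,-238.5,190,32.7,91' '.,.,100,.,91' '.,.,35,.,91'
```

```text
clock: 7.52
position: [0.5225, -0.0997, 0.2173]
ee_rot: [-2.303, -2.137, 0.0]
force: [0.4, 0.3, -0.0]
width: 0.821
now [522.5 -99.7 217.3] yaw -4.3 tilt 0.02 F [ 0.4  0.3 -0. ] w 75.4 t 7.53
[[[-0.034,0.01,0.007],[0,0,-9.2],0.091],[[-0.035,0.004,0.007],[0,0,-9.3],0.091],[[-0.036,-0.001,0.006],[0,0,-9.2],0.091],[[-0.035,-0.007,0.007],[0,0,-9.3],0.091]]
   -> [ 552.3 -238.9  190.3] 32.7
[[[0,0,0.045],[0,0,0],0.091],[[0,0,0.045],[0,0,0],0.091]]
   -> [ 552.3 -238.9  100.3] 32.7
[[[0,0,0.033],[0,0,0],0.091],[[0,0,0.032],[0,0,0],0.091]]
   -> [ 552.3 -238.9   35.3] 32.7
```

```bash
cat > blk.py <<'E'
import sys; from h import *
tag=sys.argv[1]
for n in("scene","top"):
    im,d,W=grab(n,f"{n}_{tag}")
    for r in arm.masks_of(n,"block1"):
        if r['conf']<.3: continue
        p=W[r['pixels']]; p=p[~np.isnan(p[:,0])]; zt=np.percentile(p[:,2],97)
        t=p[(p[:,2]>zt-.008)&(p[:,2]<zt+.004)]
        if len(t)<6: continue
        b=cv2.minAreaRect((t[:,:2]*1000).astype(np.float32)); w,h=b[1]; a=b[2] if w<h else b[2]-90
        print(n,round(r['conf'],2),np.round(r['rect']),"ztop",zt.round(3),np.round(b[0],1),"size",np.round(b[1],1),"yaw",round(a,1),len(t))
E
python3 -m pendant '[[[-0.034,0.01,0.007],[0,0,-9.2],0.091],[[-0.035,0.004,0.007],[0,0,-9.3],0.091],[[-0.036,-0.001,0.006],[0,0,-9.2],0.091],[[-0.035,-0.007,0.007],[0,0,-9.3],0.091],[[0,0,0],[0,0,0],0.091]]'; python3 blk.py a; python3 plan.py
```

```text
clock: 8.15
position: [0.5516, -0.2425, 0.1885]
ee_rot: [1.51, 2.755, -0.003]
force: [-0.7, 0.8, -0.4]
width: 0.994
scene 0.95 [295. 236.  24.  29.] ztop 0.082 [524.8 -98.6] size [32.8 30.3] yaw -3.0 145
scene 0.86 [231. 238.  19.  33.] ztop 0.061 [ 554.7 -239. ] size [29.9 31.8] yaw 35.9 137
scene 0.79 [205. 201.  22.  32.] ztop 0.061 [ 428.5 -365.5] size [35. 29.] yaw -12.9 110
top 0.75 [401. 266.  19.  22.] ztop 0.064 [ 549.7 -235.1] size [25.4 22.7] yaw -58.4 95
top 0.54 [348. 278.  12.  17.] ztop 0.084 [523.4 -98.9] size [23.9 31.5] yaw 0.3 137
now [ 552.7 -237.6  188.7] yaw 32.7 tilt 0.04 F [-0.   0.3  1. ] w 90.9 t 8.35
```

View pics/top_a.png

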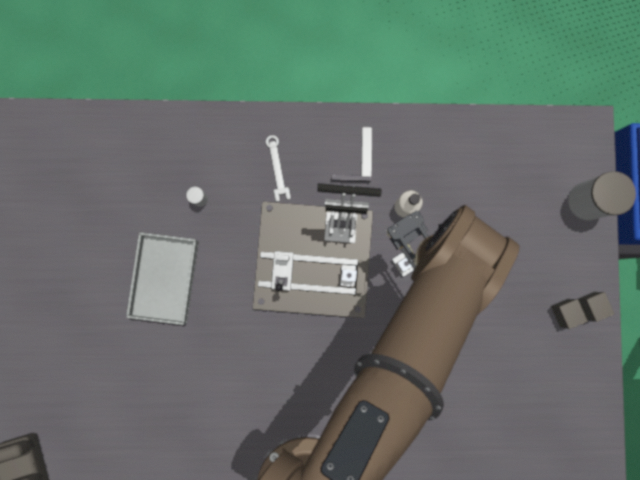

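View pics/scene_a.png

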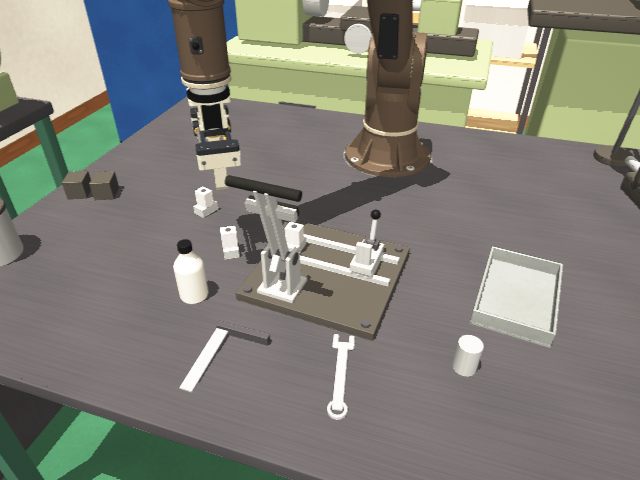

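```bash
python3 -m pendant '[[[-0.001,0,0.05],[0,0,0],0.091],[[0,0,0.05],[0,0,0],0.091],[[0,0,0.03],[0,0,0],0.091],[[0,0,0.023],[0,0,0],0.091],[[0,0,0],[0,0,0],0.091]]'; python3 plan.py
```

```text
clock: 8.98
position: [0.5523, -0.2378, 0.0345]
ee_rot: [-1.503, -2.755, 0.0]
force: [0.3, 0.5, 0.4]
width: 0.992
now [ 552.3 -237.8   34.5] yaw 32.8 tilt 0.18 F [0.3 0.5 0.4] w 91.1 t 8.97
```

```bash
python3 -m pendant '[[[-0.001,0,0],[0,0,0],0.02],[[0,0,0],[0,0,0],0.02],[[0,0,0],[0,0,0],0.02],[[0,0,0],[0,0,0],0.02],[[0,0,0],[0,0,0],0.02],[[0,0,0],[0,0,0],0.02],[[0,0,0],[0,0,0],0.02],[[0,0,0],[0,0,0],0.02],[[0,0,0],[0,0,0],0.02],[[0,0,0],[0,0,0],0.02]]'; python3 plan.py '.,.,145,.,20' '524.7,-64.6,145,-4.3,20' '.,.,60,.,20' '.,.,57,.,20'
```

```text
clock: 10.22
position: [0.5536, -0.2405, 0.0357]
ee_rot: [-1.506, -2.757, 0.0]
force: [0.4, -0.2, -1.2]
width: 0.282
now [ 553.6 -240.5   35.7] yaw 32.7 tilt 0.0 F [ 0.4 -0.2 -1.2] w 25.9 t 10.22
[[[0,0,-0.055],[0,0,0],0.02],[[0,0,-0.054],[0,0,0],0.02]]
   -> [ 553.6 -240.5  144.7] 32.7
[[[0.041,0.018,-0],[0,0,9.3],0.02],[[0.043,0.011,-0],[0,0,9.2],0.02],[[0.044,0.003,-0],[0,0,9.3],0.02],[[0.045,-0.003,-0],[0,0,9.2],0.02]]
   -> [524.9 -64.5 144.7] -4.3
[[[0,0,0.042],[0,0,0],0.02],[[0,0,0.043],[0,0,0],0.02]]
   -> [524.9 -64.5  59.7] -4.3
[[[0,0,0.003],[0,0,0],0.02]]
   -> [524.9 -64.5  56.7] -4.3
```

```bash
python3 -m pendant '[[[0,0,-0.055],[0,0,0],0.02],[[0,0,-0.054],[0,0,0],0.02],[[0.041,0.018,0],[0,0,9.3],0.02],[[0.043,0.011,0],[0,0,9.2],0.02],[[0.044,0.003,0],[0,0,9.3],0.02],[[0.044,-0.003,0],[0,0,9.2],0.02],[[0,0,0],[0,0,0],0.02],[[0,0,0.02],[0,0,0],0.02],[[0,0,0],[0,0,0],0.02]]'; python3 plan.py  '524.5,-65.6,65,-4.3,20' '.,.,57,.,20'
```

```text
clock: 11.35
position: [0.5238, -0.0657, 0.1238]
ee_rot: [-2.301, -2.136, 0.003]
force: [-1.0, -0.3, -3.0]
width: 0.278
now [523.8 -65.7 123.8] yaw -4.3 tilt 0.15 F [-1.  -0.3 -3. ] w 25.5 t 11.35
[[[0,0,0.029],[0,0,0],0.02],[[0,0.001,0.03],[0,0,0],0.02]]
   -> [524.8 -65.7  64.8] -4.3
[[[0,0,0.008],[0,0,0],0.02]]
   -> [524.8 -65.7  56.8] -4.3
```

```bash
python3 -m pendant '[[[0,0,0.029],[0,0,0],0.02],[[0,0.001,0.03],[0,0,0],0.02],[[0,0,0.006],[0,0,0],0.02],[[0,0,0.003],[0,0,0],0.02],[[0,0,0],[0,0,0],0.02]]'; python3 plan.py
```

```text
clock: 11.98
position: [0.5251, -0.0662, 0.0593]
ee_rot: [-2.302, -2.134, -0.002]
force: [-12.1, 2.5, 26.3]
width: 0.282
now [525.1 -66.2  59.3] yaw -4.3 tilt 0.15 F [-12.1   2.5  26.3] w 25.9 t 11.97
```

```bash
python3 -m pendant '[[[0,0,-0.004],[0,0,0],0.02],[[0,0,0],[0,0,0],0.02]]'; python3 plan.py
python3 - <<'E'
from h import *
im,d,W=grab("scene","s3")
cv2.imwrite("pics/s3z.png",cv2.resize(im[120:300,200:440,::-1],(800,600)))
im,d,W=grab("top","t3")
cv2.imwrite("pics/t3z.png",cv2.resize(im[180:330,240:440,::-1],(800,600)))
E
```

```text
clock: 12.22
position: [0.5268, -0.0659, 0.0618]
ee_rot: [2.302, 2.136, 0.002]
force: [0.2, -0.0, -3.0]
width: 0.282
now [526.8 -65.9  61.8] yaw -4.3 tilt 0.1 F [ 0.2 -0.  -3. ] w 25.9 t 12.22
```

View pics/s3z.png

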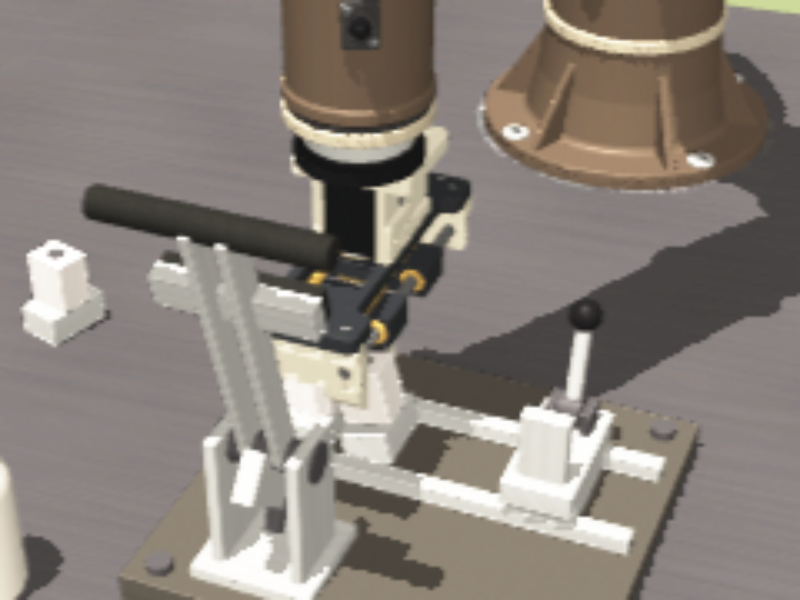

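View pics/t3z.png

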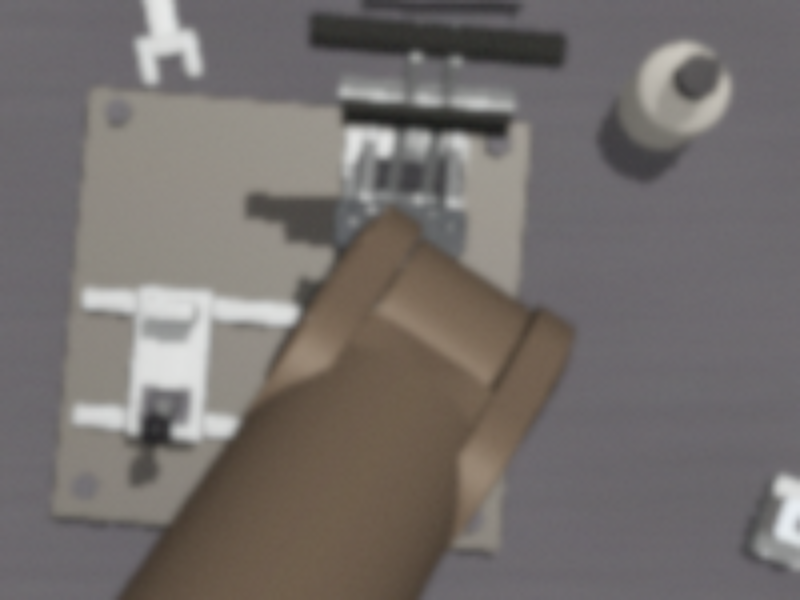

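```bash
cat >> h.py <<'E'
NX,NY,NYAW=520.3,-120.6,-4.3
def nest(W):
    a=np.radians(NYAW); dx=W[...,0]*1000-NX; dy=W[...,1]*1000-NY
    return np.stack([dx*np.cos(a)+dy*np.sin(a),-dx*np.sin(a)+dy*np.cos(a),W[...,2]*1000],-1)
def n2w(x,y):
    a=np.radians(NYAW); return NX+x*np.cos(a)-y*np.sin(a), NY+x*np.sin(a)+y*np.cos(a)
E
python3 - <<'E'
from h import *
for n in("top","scene"):
    N=nest(cloud(n,np.load(f"{n}_d.npy"))); 
    for x0 in range(40,200,8):
        m=(N[...,0]>x0)&(N[...,0]<x0+8)&(N[...,1]>0)&(N[...,1]<115)&(N[...,2]>60)
        p=N[m]
        if len(p): print(n,x0,len(p),"z",p[:,2].min().round(),p[:,2].max().round(),"y",p[:,1].min().round(),p[:,1].max().round())
print(nest(np.array([.5251,-.0662,0])))
E
```

```text
top 88 20 z 60.0 114.0 y 20.0 77.0
top 96 44 z 64.0 121.0 y 19.0 77.0
top 104 71 z 78.0 119.0 y 17.0 78.0
top 112 102 z 103.0 139.0 y 17.0 79.0
top 120 100 z 102.0 165.0 y 18.0 79.0
top 128 228 z 84.0 234.0 y 4.0 92.0
top 136 211 z 71.0 236.0 y 4.0 93.0
top 144 177 z 102.0 252.0 y 2.0 94.0
top 152 103 z 221.0 278.0 y 2.0 94.0
top 160 258 z 224.0 289.0 y 0.0 112.0
top 168 211 z 278.0 287.0 y 2.0 113.0
top 176 39 z 270.0 281.0 y 0.0 111.0
scene 88 1 z 113.0 113.0 y 76.0 76.0
scene 96 46 z 61.0 117.0 y 71.0 78.0
scene 104 41 z 60.0 118.0 y 70.0 78.0
scene 112 88 z 61.0 130.0 y 19.0 80.0
scene 120 213 z 61.0 158.0 y 17.0 80.0
scene 128 327 z 60.0 226.0 y 20.0 94.0
scene 136 479 z 60.0 232.0 y 3.0 94.0
scene 144 543 z 60.0 242.0 y 1.0 95.0
scene 152 517 z 89.0 254.0 y 3.0 95.0
scene 160 211 z 197.0 282.0 y 4.0 113.0
scene 168 435 z 227.0 283.0 y 0.0 114.0
scene 176 471 z 254.0 281.0 y 0.0 114.0
[ 0.7076459  54.60676915  0.        ]
```

Run:
```python
from h import *
im,d,W=grab("scene"); N=nest(W)
cv2.imwrite("pics/s4z.png",cv2.resize(im[210:280,270:350,::-1],(800,600),interpolation=cv2.INTER_CUBIC)) 
for r in range(222,262,2):
    print(r,[tuple(N[r,c].round().astype(int)) for c in range(284,334,5)])
for r in arm.masks_of("scene","block1"): print(round(r['conf'],2),r['rect'])
```

```text
222 [(np.int64(96), np.int64(47), np.int64(158)), (np.int64(99), np.int64(59), np.int64(163)), (np.int64(149), np.int64(93), np.int64(205)), (np.int64(97), np.int64(78), np.int64(167)), (np.int64(95), np.int64(87), np.int64(168)), (np.int64(81), np.int64(90), np.int64(160)), (np.int64(49), np.int64(87), np.int64(138)), (np.int64(-136), np.int64(24), np.int64(1)), (np.int64(-140), np.int64(35), np.int64(1)), (np.int64(-145), np.int64(46), np.int64(1))]
224 [(np.int64(96), np.int64(47), np.int64(153)), (np.int64(95), np.int64(57), np.int64(156)), (np.int64(99), np.int64(69), np.int64(161)), (np.int64(98), np.int64(78), np.int64(164)), (np.int64(97), np.int64(88), np.int64(166)), (np.int64(84), np.int64(92), np.int64(158)), (np.int64(44), np.int64(85), np.int64(130)), (np.int64(-128), np.int64(27), np.int64(1)), (np.int64(-134), np.int64(38), np.int64(1)), (np.int64(-138), np.int64(49), np.int64(1))]
226 [(np.int64(89), np.int64(43), np.int64(143)), (np.int64(96), np.int64(57), np.int64(152)), (np.int64(95), np.int64(67), np.int64(154)), (np.int64(95), np.int64(77), np.int64(157)), (np.
[... 7329 characters left out ...]
t64(79), np.int64(32)), (np.int64(12), np.int64(84), np.int64(21)), (np.int64(6), np.int64(93), np.int64(19)), (np.int64(4), np.int64(103), np.int64(20))]
260 [(np.int64(130), np.int64(61), np.int64(98)), (np.int64(142), np.int64(77), np.int64(112)), (np.int64(125), np.int64(79), np.int64(100)), (np.int64(97), np.int64(76), np.int64(78)), (np.int64(44), np.int64(63), np.int64(33)), (np.int64(39), np.int64(72), np.int64(32)), (np.int64(35), np.int64(81), np.int64(32)), (np.int64(31), np.int64(91), np.int64(32)), (np.int64(13), np.int64(95), np.int64(20)), (np.int64(10), np.int64(105), np.int64(21))]
0.71 [314.8, 240.3, 20.7, 27.6]
0.6 [219.4, 208.6, 19.4, 30.7]
0.46 [293.9, 243.1, 17.0, 12.9]
```

View pics/s4z.png

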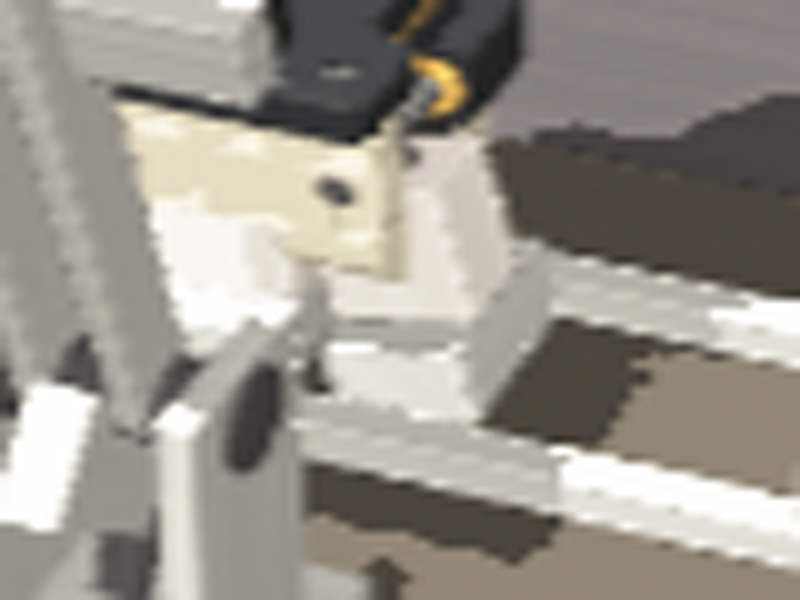

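```bash
python3 -m pendant '[[[0,-0.004,0],[0,0,0],0.02],[[0,0,0],[0,0,0],0.02],[[0,0,0.002],[0,0,0],0.02],[[0,0,0],[0,0,0],0.02]]'; python3 plan.py
```

```text
clock: 12.92
position: [0.5219, -0.0653, 0.0594]
ee_rot: [-2.303, -2.136, -0.001]
force: [-3.2, 1.3, 12.0]
width: 0.277
now [521.9 -65.3  59.4] yaw -4.3 tilt 0.05 F [-3.2  1.3 12. ] w 25.4 t 12.93
```

```bash
python3 - <<'E'
from h import *
s=arm.observe(); print(s['force'],s['ft_torque'])
E
python3 -m pendant '[[[0,0,-0.003],[0,0,0],0.02],[[0,0,0],[0,0,0],0.02],[[0,0,0],[0,0,0],0.02]]'
python3 - <<'E'
from h import *
s=arm.observe(); print(s['force'],s['ft_torque'],s['position'])
im,d,W=grab("scene"); N=nest(W)
r=max(arm.masks_of("scene","block1"),key=lambda r:(r['rect'][0]>305)*r['conf']); print(r['rect'])
p=N[r['pixels']]; 
for z0 in range(20,92,4):
    q=p[(p[:,2]>z0)&(p[:,2]<z0+4)]
    if len(q): print(z0,len(q),q.min(0).round(),q.max(0).round())
E
```

```text
[-3.2193183   1.30656854 12.03248292] [ 1.71205986e-01  1.15581114e+00 -9.96061054e-04]
clock: 13.3
position: [0.522, -0.0652, 0.0616]
ee_rot: [-2.303, -2.137, 0.0]
force: [-0.1, 0.0, -2.7]
width: 0.278
[-0.12177715  0.04107845 -2.65527578] [-0.14439548  0.12737843 -0.01833947] [ 0.52197753 -0.06520091  0.0615756 ]
[314.6, 240.1, 23.8, 29.8]
20 2 [-12.  62.  21.] [21. 81. 23.]
24 9 [-8. 38. 25.] [23. 72. 28.]
28 29 [-15.  37.  28.] [31. 85. 32.]
32 42 [-23.  52.  32.] [32. 85. 36.]
36 38 [-24.  51.  36.] [25. 84. 40.]
40 52 [-26.  48.  40.] [25. 83. 44.]
44 61 [-24.  49.  44.] [25. 82. 48.]
48 63 [-27.  49.  48.] [23. 81. 52.]
52 26 [-11.  49.  52.] [13. 79. 56.]
56 26 [-13.  53.  56.] [14. 79. 60.]
60 21 [-13.  61.  60.] [14. 78. 64.]
64 18 [-10.  65.  64.] [16. 78. 68.]
68 21 [-14.  64.  68.] [23. 76. 72.]
72 18 [-10.  67.  72.] [14. 75. 76.]
76 14 [-12.  65.  76.] [12. 74. 80.]
80 16 [-12.  67.  80.] [13. 73. 83.]
84 29 [-11.  60.  84.] [12. 72. 88.]
88 7 [-7. 67. 88.] [11. 71. 90.]
```

The block is tipped about 13° about the jaw axis: its right edge runs from y=84 at the foot to y=73 at the top, so it swung in the grip. Its low corner meets the floor first. It is steel-footed, so I'll ease it to the floor and let it settle upright.

```bash
python3 -m pendant '[[[0,0.002,0.002],[0,0,0],0.02],[[0,0,0],[0,0,0],0.035],[[0,0,0],[0,0,0],0.035],[[0,0,0],[0,0,0],0.06],[[0,0,0],[0,0,0],0.06],[[0,0,-0.02],[0,0,0],0.06],[[0,0,-0.04],[0,0,0],0.06],[[0,0,-0.05],[0,0,0],0.091]]' ; python3 -m pendant '[[[-0.05,-0.03,-0.02],[0,0,0],0.091],[[-0.05,-0.03,0],[0,0,0],0.091],[[-0.05,-0.03,0],[0,0,0],0.091],[[0,0,0],[0,0,0],0.091]]'; python3 blk.py b; python3 plan.py
```

```text
clock: 14.4
position: [0.5233, -0.0653, 0.1704]
ee_rot: [-2.302, -2.136, 0.002]
force: [0.2, 0.7, -0.1]
width: 0.72
clock: 14.9
position: [0.4202, -0.2119, 0.1903]
ee_rot: [2.311, 2.128, 0.001]
force: [-0.3, 0.6, -0.9]
width: 0.987
scene 0.83 [296. 236.  22.  26.] ztop 0.082 [524.7 -98.8] size [32.9 29.4] yaw -5.2 145
scene 0.79 [220. 207.  24.  31.] ztop 0.061 [ 438.6 -324. ] size [35.3 31.3] yaw -21.0 117
scene 0.66 [314. 242.  24.  30.] ztop 0.081 [526.2 -51.1] size [32.8 29.4] yaw -1.2 161
scene 0.55 [467. 356.  32.  43.] ztop 0.062 [718.3 275.7] size [39. 40.] yaw 71.4 421
scene 0.54 [341. 376.  28.  86.] ztop 0.01 [798.8  82.6] size [168.5  37.1] yaw -77.1 991
top 0.78 [326. 277.  10.  20.] ztop 0.084 [524.4 -50. ] size [28.8 26.1] yaw -0.3 133
now [ 423.8 -207.3  189.6] yaw -4.2 tilt 0.02 F [ 0.2 -0.4 -0.4] w 90.5 t 15.1
```

Run:
```python
import cv2
im=cv2.imread("pics/scene_b.png")[150:285,200:380];cv2.imwrite("pics/scene_bz.png",cv2.resize(im,(800,600)))
```

```text
(no output)
```

View pics/scene_bz.png

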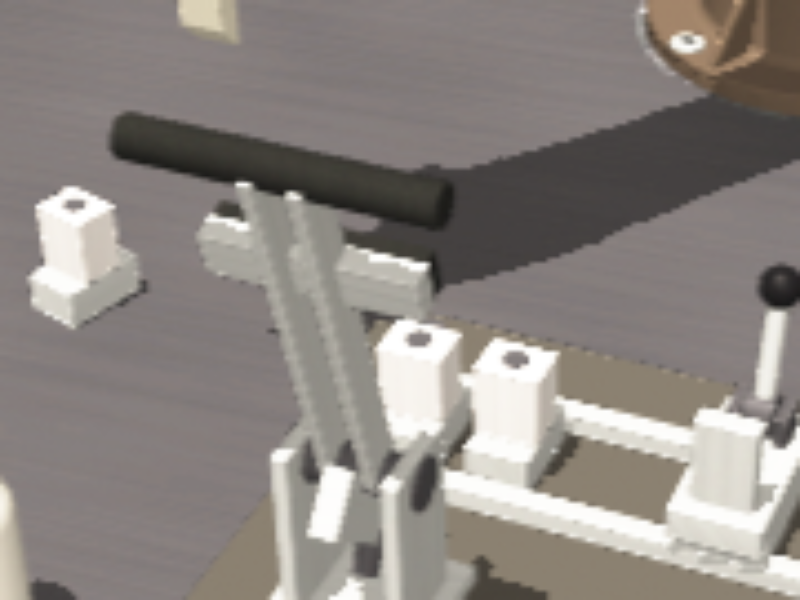

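Two blocks stand upright in the channel. The third has been knocked to about (438,-324). I'll clear the view and measure it.

```bash
python3 -m pendant '[[[0.05,0,0],[0,0,0],0.091],[[0.05,0,0],[0,0,0],0.091],[[0.05,0,0],[0,0,0],0.091],[[0.05,0,0],[0,0,0],0.091],[[0.05,0,0],[0,0,0],0.091],[[0,0,0],[0,0,0],0.091]]'; python3 blk.py c; python3 plan.py
```

```text
clock: 15.85
position: [0.4419, 0.0463, 0.1894]
ee_rot: [-2.292, -2.148, 0.001]
force: [-0.1, -0.2, 0.2]
width: 0.988
scene 0.82 [296. 236.  19.  26.] ztop 0.082 [524.9 -98.8] size [32.1 29.6] yaw -1.1 148
scene 0.78 [315. 240.  22.  30.] ztop 0.081 [527.8 -50.5] size [32.3 27. ] yaw -7.4 149
scene 0.61 [217. 208.  24.  29.] ztop 0.061 [ 440.3 -321.8] size [32.6 29.4] yaw -26.3 101
top 0.86 [347. 279.  17.  22.] ztop 0.085 [523.4 -98.8] size [23.9 31.2] yaw 0.3 132
top 0.77 [439. 308.  22.  22.] ztop 0.064 [ 438.1 -323.5] size [32.8 25.6] yaw -21.8 135
top 0.62 [329. 274.  10.  25.] ztop 0.084 [524.3 -51.2] size [26.2 31.2] yaw 0.3 143
now [441.6  40.5 189.7] yaw -4.3 tilt 0.03 F [-0.9 -0.4  0.5] w 91.0 t 16.05
```

```bash
python3 plan.py '438,-323.5,189,-21.8,91' '.,.,35,.,91'
```

```text
now [441.6  40.5 189.7] yaw -4.3 tilt 0.03 F [-0.9 -0.4  0.5] w 91.0 t 16.05
[[[-0.052,0.003,0],[0,0,2.5],0.091],[[-0.052,0.006,0],[0,0,2.5],0.091],[[-0.051,0.008,0],[0,0,2.5],0.091],[[-0.051,0.01,0],[0,0,2.5],0.091],[[-0.05,0.012,0],[0,0,2.5],0.091],[[-0.05,0.015,0.001],[0,0,2.5],0.091],[[-0.05,0.017,-0],[0,0,2.5],0.091]]
   -> [ 438.2 -324.   188.7] -21.8
[[[0,0,0.051],[0,0,0],0.091],[[0,0,0.051],[0,0,0],0.091],[[0,0,0.052],[0,0,0],0.091]]
   -> [ 438.2 -324.    34.7] -21.8
```

```bash
python3 -m pendant '[[[-0.052,0.003,0],[0,0,2.5],0.091],[[-0.052,0.006,0],[0,0,2.5],0.091],[[-0.051,0.008,0],[0,0,2.5],0.091],[[-0.051,0.01,0],[0,0,2.5],0.091],[[-0.05,0.012,0],[0,0,2.5],0.091],[[-0.05,0.015,0.001],[0,0,2.5],0.091],[[-0.05,0.017,0],[0,0,2.5],0.091],[[0,0,0.04],[0,0,0],0.091],[[0,0,0.03],[0,0,0],0.091],[[0,0,0],[0,0,0],0.091]]'; python3 plan.py '438,-323.5,35,-21.8,91,40'
```

```text
clock: 17.3
position: [0.4364, -0.3236, 0.1172]
ee_rot: [-2.601, -1.757, 0.003]
force: [-0.6, 1.1, 0.2]
width: 0.99
now [ 436.4 -323.6  117.2] yaw -21.9 tilt 0.23 F [-0.6  1.1  0.2] w 90.9 t 17.3
[[[0,0,0.027],[0,0,0],0.091],[[0,0.001,0.028],[0,0,0],0.091],[[0.001,0,0.027],[0,0,0],0.091]]
   -> [ 437.7 -323.1   35.2] -21.9
```

```bash
python3 -m pendant '[[[0,0,0.027],[0,0,0],0.091],[[0,0.001,0.028],[0,0,0],0.091],[[0.001,0,0.027],[0,0,0],0.091],[[0,0,0],[0,0,0],0.06],[[0,0,0],[0,0,0],0.02],[[0,0,0],[0,0,0],0.02],[[0,0,0],[0,0,0],0.02],[[0,0,0],[0,0,0],0.02],[[0,0,0],[0,0,0],0.02],[[0,0,0],[0,0,0],0.02]]' 60; python3 -m pendant '[[[0,0,0],[0,0,0],0.02],[[0,0,0],[0,0,0],0.02],[[0,0,0],[0,0,0],0.02],[[0,0,0],[0,0,0],0.02]]'; python3 plan.py '.,.,145,.,20,35' '528.2,-14.3,145,-4.3,20,35'
```

```text
clock: 18.55
position: [0.4395, -0.3227, 0.0367]
ee_rot: [-2.601, -1.761, 0.0]
force: [2.5, -0.2, -2.3]
width: 0.282
clock: 19.05
position: [0.4395, -0.3227, 0.0367]
ee_rot: [-2.601, -1.762, 0.0]
force: [-1.0, 0.9, 1.9]
width: 0.277
now [ 439.5 -322.7   36.7] yaw -21.8 tilt 0.03 F [-1.   0.9  1.9] w 25.4 t 19.05
[[[0,0,-0.027],[0,0,0],0.02],[[0,0,-0.027],[0,0,0],0.02],[[0,0,-0.027],[0,0,0],0.02],[[0,0,-0.027],[0,0,0],0.02]]
   -> [ 439.5 -322.7  144.7] -21.8
[[[0.032,-0.003,-0],[0,0,-1.7],0.02],[[0.032,-0.002,-0],[0,0,-1.8],0.02],[[0.032,-0.002,-0],[0,0,-1.7],0.02],[[0.032,-0,-0],[0,0,-1.8],0.02],[[0.032,0.001,-0],[0,0,-1.7],0.02],[[0.032,0.001,-0],[0,0,-1.8],0.02],[[0.032,0.003,-0],[0,0,-1.7],0.02],[[0.032,0.004,-0],[0,0,-1.8],0.02],[[0.032,0.004,-0],[0,0,-1.7],0.02],[[0.031,0.006,-0],[0,0,-1.8],0.02]]
   -> [528.4 -14.8 144.7] -4.3
```

```bash
python3 -m pendant '[[[0,0,-0.027],[0,0,0],0.02],[[0,0,-0.027],[0,0,0],0.02],[[0,0,-0.027],[0,0,0],0.02],[[0,0,-0.027],[0,0,0],0.02],[[0,0,0],[0,0,0],0.02]]' ; python3 -m pendant '[[[0.032,-0.003,0],[0,0,-1.7],0.02],[[0.032,-0.002,0],[0,0,-1.8],0.02],[[0.032,-0.002,0],[0,0,-1.7],0.02],[[0.032,0,0],[0,0,-1.8],0.02],[[0.032,0.001,0],[0,0,-1.7],0.02],[[0.032,0.001,0],[0,0,-1.8],0.02],[[0.032,0.003,0],[0,0,-1.7],0.02],[[0.032,0.004,0],[0,0,-1.8],0.02],[[0.032,0.004,0],[0,0,-1.7],0.02],[[0.031,0.006,0],[0,0,-1.8],0.02]]'; python3 -m pendant '[[[0,0,0],[0,0,0],0.02],[[0,0,0.03],[0,0,0],0.02],[[0,0,0],[0,0,0],0.02]]'
python3 - <<'E'
from h import *
im,d,W=grab("scene")
cv2.imwrite("pics/s5z.png",cv2.resize(im[150:285,240:420,::-1],(800,600)))
E
python3 plan.py
```

```text
clock: 19.68
position: [0.4407, -0.3237, 0.146]
ee_rot: [2.598, 1.76, 0.002]
force: [-0.5, -0.4, -4.3]
width: 0.28
clock: 20.92
position: [0.5281, -0.0136, 0.1433]
ee_rot: [-2.301, -2.138, 0.002]
force: [-0.1, 0.6, -2.4]
width: 0.278
clock: 21.3
position: [0.5264, -0.0155, 0.1126]
ee_rot: [-2.302, -2.134, 0.006]
force: [-0.1, -0.6, -2.5]
width: 0.282
now [527.3 -15.8 113.8] yaw -4.4 tilt 0.17 F [-0.   0.6 -2.1] w 25.7 t 21.35
```

View pics/s5z.png

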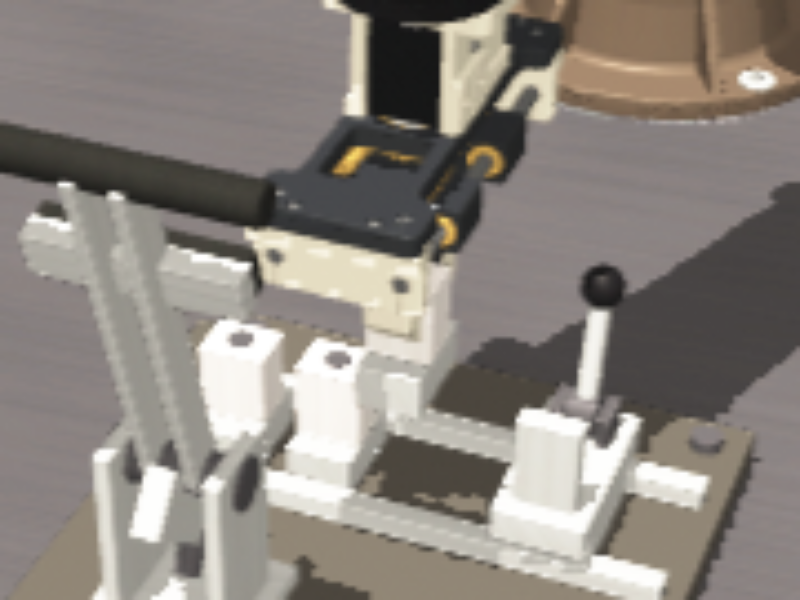

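```bash
python3 -m pendant '[[[0,0.001,0.025],[0,0,0],0.02],[[0.001,0,0.02],[0,0,0],0.02],[[0,0,0.006],[0,0,0],0.02],[[0,0,0.003],[0,0,0],0.02],[[0,0,0],[0,0,0],0.02]]' ; python3 plan.py
```

```text
clock: 21.98
position: [0.53, -0.0142, 0.0614]
ee_rot: [2.303, 2.136, 0.001]
force: [0.1, -0.0, -4.2]
width: 0.282
now [530.  -14.2  61.4] yaw -4.3 tilt 0.05 F [ 0.1 -0.  -4.2] w 25.9 t 21.98
```

```bash
python3 -m pendant '[[[0,-0.001,0.003],[0,0,0],0.02],[[0,0,0.001],[0,0,0],0.02],[[0,0,0],[0,0,0],0.02]]' ; python3 plan.py
```

```text
clock: 22.35
position: [0.5286, -0.0139, 0.0568]
ee_rot: [-2.303, -2.137, -0.0]
force: [-0.2, -0.2, -3.9]
width: 0.284
now [528.6 -13.9  56.8] yaw -4.3 tilt 0.0 F [-0.2 -0.2 -3.9] w 26.1 t 22.35
```

```bash
python3 -m pendant '[[[0,0,0],[0,0,0],0.04],[[0,0,0],[0,0,0],0.06],[[0,0,0],[0,0,0],0.06],[[0,0,-0.02],[0,0,0],0.06],[[0,0,-0.05],[0,0,0],0.07],[[0,0,-0.05],[0,0,0],0.07]]' ; python3 plan.py '563.9,59.1,180,85.7,60' '.,.,66,.,60,40'; python3 blk.py d
```

```text
clock: 23.1
position: [0.5283, -0.0142, 0.178]
ee_rot: [-2.303, -2.136, 0.001]
force: [1.1, 0.4, 0.8]
width: 0.757
now [528.3 -14.2 178. ] yaw -4.3 tilt 0.05 F [1.1 0.4 0.8] w 69.5 t 23.1
[[[0.008,0.003,-0],[0,0,9],0.06],[[0.008,0.002,-0],[0,0,9],0.06],[[0.008,0,-0.001],[0,0,9],0.06],[[0.008,-0,0],[0,0,9],0.06],[[0.008,-0.002,-0],[0,0,9],0.06],[[0.007,-0.003,-0],[0,0,9],0.06],[[0.007,-0.005,-0],[0,0,9],0.06],[[0.006,-0.005,-0.001],[0,0,9],0.06],[[0.005,-0.006,0],[0,0,9],0.06],[[0.004,-0.008,-0],[0,0,9],0.06]]
   -> [563.6  59.6 180. ] -94.3
[[[0,0,0.038],[0,0,0],0.06],[[0,0,0.038],[0,0,0],0.06],[[0,0,0.038],[0,0,0],0.06]]
   -> [563.6  59.6  66. ] -94.3
scene 0.76 [332. 246.  20.  32.] ztop 0.081 [530.8 -14.8] size [30.5 27.3] yaw -3.6 152
scene 0.61 [316. 241.  22.  31.] ztop 0.081 [526.7 -48.7] size [36.2 29. ] yaw -7.6 166
top 0.44 [352. 280.   4.  16.] ztop 0.085 [ 521.8 -109.9] size [12.2 25.8] yaw 70.9 50
```

```bash
python3 -m pendant '[[[0.008,0.003,0],[0,0,9],0.06],[[0.008,0.002,0],[0,0,9],0.06],[[0.008,0,-0.001],[0,0,9],0.06],[[0.008,0,0],[0,0,9],0.06],[[0.008,-0.002,0],[0,0,9],0.06],[[0.007,-0.003,0],[0,0,9],0.06],[[0.007,-0.005,0],[0,0,9],0.06],[[0.006,-0.005,-0.001],[0,0,9],0.06],[[0.005,-0.006,0],[0,0,9],0.06],[[0.004,-0.008,0],[0,0,9],0.06]]'; python3 -m pendant '[[[0,0,0.02],[0,0,0],0.06],[[0,0,0],[0,0,0],0.06]]'; python3 blk.py e; python3 plan.py '563.9,59.1,66,85.7,60,40'
python3 - <<'E'
from h import *
im=cv2.imread("pics/scene_e.png")
cv2.imwrite("pics/s6z.png",cv2.resize(im[150:285,270:450],(800,600)))
E
```

```text
clock: 24.55
position: [0.5632, 0.0599, 0.1772]
ee_rot: [3.138, -0.126, -0.003]
force: [-0.2, -0.2, 0.0]
width: 0.652
clock: 24.8
position: [0.5621, 0.0597, 0.1561]
ee_rot: [3.139, -0.113, -0.007]
force: [-0.1, 0.8, -0.1]
width: 0.653
scene 0.9 [317. 243.  20.  30.] ztop 0.081 [527.7 -50.4] size [31.7 27.2] yaw -8.3 149
scene 0.79 [329. 246.  19.  34.] ztop 0.081 [529.6 -15.6] size [32.1 28.6] yaw -4.0 155
scene 0.64 [294. 237.  20.  27.] ztop 0.115 [632.  -58.9] size [ 8.9 25.4] yaw 50.6 17
top 0.77 [347. 278.  12.  20.] ztop 0.084 [522.4 -98.8] size [31.2 26.1] yaw -0.7 143
top 0.77 [328. 275.  10.  22.] ztop 0.084 [524.8 -51.4] size [30.9 25.7] yaw -6.0 135
now [563.8  59.3 158.8] yaw -94.2 tilt 0.01 F [ 0.1 -0.   0.9] w 60.0 t 25.0
[[[0,0,0.031],[0,0,0],0.06],[[0,0,0.031],[0,0,0],0.06],[[0,0,0.031],[0,0,0],0.06]]
   -> [563.8  59.3  65.8] -94.2
```

View pics/s6z.png

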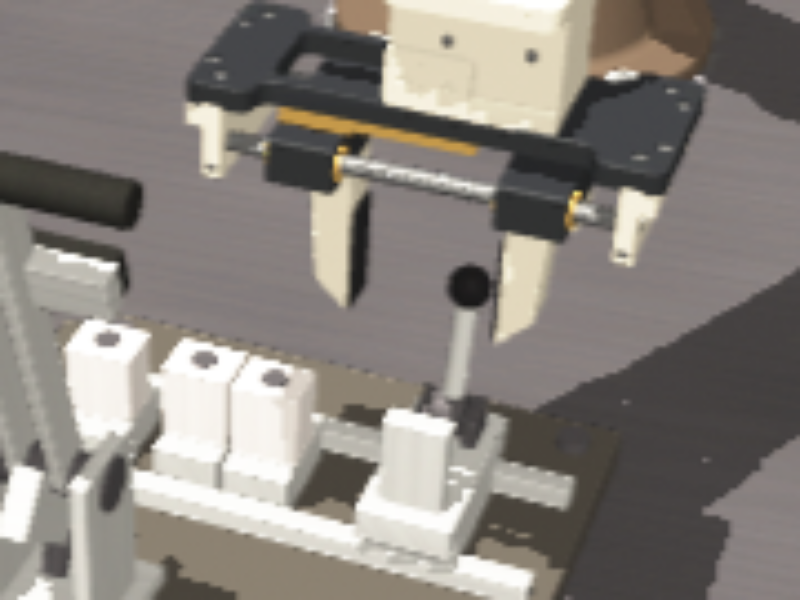

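```bash
python3 -m pendant '[[[0,0,0.031],[0,0,0],0.06],[[0,0,0.031],[0,0,0],0.06],[[0,0,0.031],[0,0,0],0.06],[[0,0,0],[0,0,0],0.02],[[0,0,0],[0,0,0],0.02],[[0,0,0],[0,0,0],0.02],[[0,0,0],[0,0,0],0.02],[[0,0,0],[0,0,0],0.02]]' 15; python3 plan.py
```

```text
clock: 26.0
position: [0.5646, 0.0598, 0.0669]
ee_rot: [-3.139, 0.117, -0.003]
force: [-1.3, 0.5, 7.3]
width: 0.329
now [564.6  59.8  66.9] yaw -94.3 tilt 0.1 F [-1.3  0.5  7.3] w 30.2 t 26.0
```

```bash
python3 -m pendant '[[[0,0.009,0],[0,0,0],0.02],[[0,0.009,0],[0,0,0],0.02],[[0,0.009,0],[0,0,0],0.02],[[0,0.008,0],[0,0,0],0.02],[[0,0.005,0],[0,0,0],0.02],[[0,0.005,0],[0,0,0],0.02],[[0,0.005,0],[0,0,0],0.02],[[0,0.004,0],[0,0,0],0.02],[[0,0,0],[0,0,0],0.02]]'; python3 plan.py;  python3 - <<'E'
from h import *
im,d,W=grab("scene")
cv2.imwrite("pics/s7z.png",cv2.resize(im[150:285,250:430,::-1],(800,600)))
E
```

```text
clock: 27.12
position: [0.5607, 0.0071, 0.0668]
ee_rot: [-3.137, 0.115, -0.002]
force: [-1.7, 3.9, 8.8]
width: 0.326
now [560.7   7.1  66.8] yaw -94.2 tilt 0.16 F [-1.7  3.9  8.8] w 29.9 t 27.12
```

View pics/s7z.png

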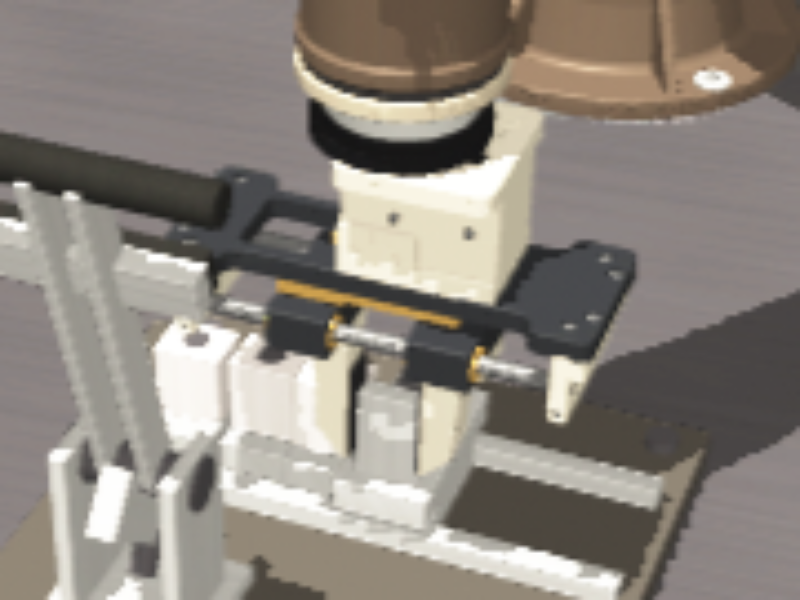

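```bash
for i in 1; do python3 -m pendant '[[[0,0.004,0],[0,0,0],0.02],[[0,0.004,0],[0,0,0],0.02],[[0,0.002,0],[0,0,0],0.02],[[0,0,0],[0,0,0],0.02]]'; done; python3 plan.py
```

```text
clock: 27.68
position: [0.56, -0.0019, 0.0668]
ee_rot: [-3.136, 0.114, -0.002]
force: [-1.4, 6.9, 11.0]
width: 0.325
now [560.   -1.9  66.8] yaw -94.2 tilt 0.22 F [-1.4  6.9 11. ] w 29.8 t 27.68
```

```bash
python3 -m pendant '[[[0,0.002,0],[0,0,0],0.02],[[0,0,0],[0,0,0],0.02]]';python3 -m pendant '[[[0,0.002,0],[0,0,0],0.02],[[0,0,0],[0,0,0],0.02]]'
```

```text
clock: 27.92
position: [0.5599, -0.0037, 0.0668]
ee_rot: [-3.136, 0.114, -0.002]
force: [-1.2, 7.9, 10.1]
width: 0.327
clock: 28.18
position: [0.5599, -0.004, 0.0667]
ee_rot: [-3.133, 0.112, -0.001]
force: [-1.4, 14.3, 13.1]
width: 0.328
```

```bash
python3 -m pendant '[[[0,0.001,0],[0,0,0],0.02],[[0,0,0],[0,0,0],0.02],[[0,-0.003,0],[0,0,0],0.03],[[0,0,0],[0,0,0],0.045],[[0,0,0],[0,0,0],0.045],[[0,0,0],[0,0,0],0.045],[[0,0,-0.03],[0,0,0],0.045],[[0,0,-0.04],[0,0,0],0.045],[[0,0,-0.03],[0,0,0],0.03],[[0,0,0],[0,0,0],0.0]]'; python3 blk.py f
python3 - <<'E'
from h import *
im=cv2.imread("pics/scene_f.png"); cv2.imwrite("pics/s8z.png",cv2.resize(im[150:285,250:430],(800,600)))
im=cv2.imread("pics/top_f.png"); cv2.imwrite("pics/t8z.png",cv2.resize(im[200:320,240:400],(800,600)))
for n in ("scene","top"):
    _,d,W=grab(n); N=nest(W)
    for r in arm.masks_of(n,"stop")[:1]+arm.masks_of(n,"cam_ball")[:1]:
        p=N[r['pixels']]; print(n,r['conf'],r['rect'],np.nanmedian(p,0).round(1),np.nanpercentile(p,5,0).round(1),np.nanpercentile(p,95,0).round(1))
E
python3 plan.py
```

```text
clock: 29.42
position: [0.5601, -0.0067, 0.1676]
ee_rot: [-3.139, 0.118, -0.005]
force: [-0.5, -1.0, -1.3]
width: 0.322
scene 0.96 [307. 238.  18.  31.] ztop 0.082 [525.  -71.1] size [34.6 29.6] yaw -6.1 149
scene 0.85 [316. 245.  19.  32.] ztop 0.081 [528.5 -41.1] size [31.1 31.2] yaw 88.1 145
top 0.69 [349. 284.  14.  13.] ztop 0.083 [ 516.3 -102.4] size [14.3 33.6] yaw 0.3 50
top 0.54 [336. 281.   6.  14.] ztop 0.085 [518.5 -70.2] size [14.3 26.5] yaw 0.3 66
scene 0.93 [337.3, 236.8, 33.2, 58.8] [ 28.7 124.8  60.6] [-32.9 105.6  38.2] [ 45.4 141.  111.6]
scene 0.5 [341.9, 221.8, 10.1, 36.1] [-28.  121.   95.1] [-38.3 112.8  65.3] [-14.6 126.8 132.7]
top 0.7 [348.6, 210.2, 66.1, 45.6] [152.3  47.  230.4] [115.4  -4.   29. ] [177.7  95.8 283.4]
now [558.8  -6.  165.4] yaw -94.3 tilt 0.03 F [-0.3 -0.4 -0.2] w 0.4 t 29.93
```

View pics/s8z.png

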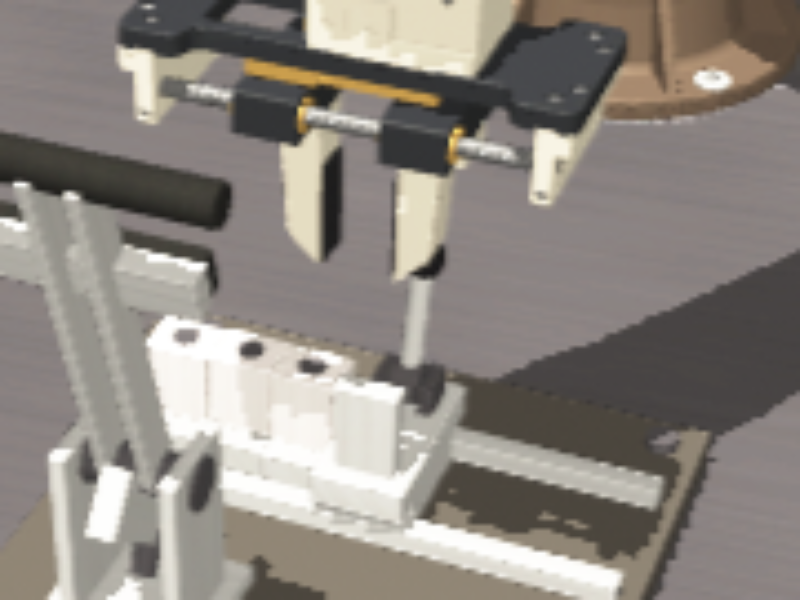

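View pics/t8z.png

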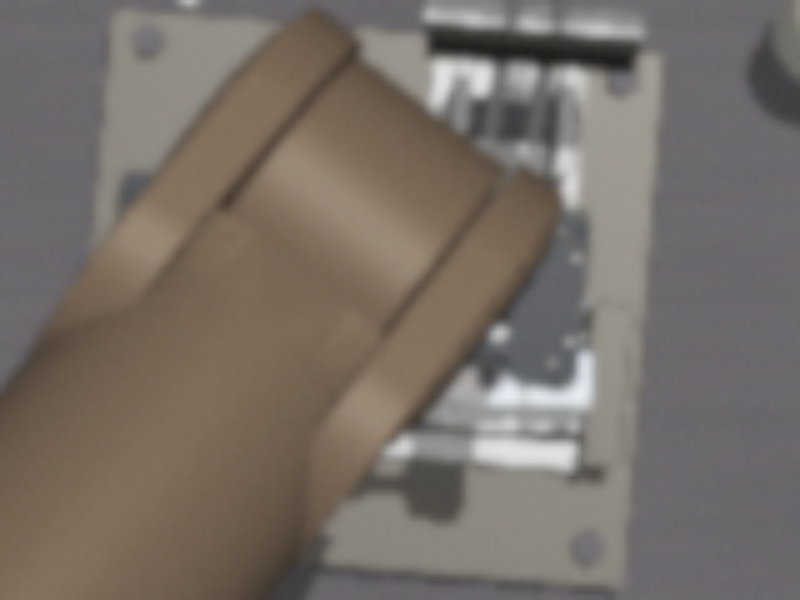

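Top view and scene agree that the three blocks are in a tight row with the stop against them. Next is the cam lever.

```bash
python3 -m pendant '[[[-0.014,-0.001,0],[0,0,0],0],[[-0.014,0,0],[0,0,0],0],[[0,0,0.02],[0,0,0],0],[[0,0,0.02],[0,0,0],0],[[0,0,0.013],[0,0,0],0],[[0,0,0],[0,0,0],0]]'; python3 plan.py
python3 - <<'E'
from h import *
print(nest(np.array(arm.observe()['position'])))
E
```

```text
clock: 30.68
position: [0.5305, -0.0031, 0.1115]
ee_rot: [3.139, -0.118, -0.003]
force: [0.8, 0.7, -0.3]
width: 0.003
now [530.5  -3.1 111.5] yaw -94.3 tilt 0.12 F [ 0.8  0.7 -0.3] w 0.3 t 30.68
[  1.37094187 117.91297781 111.46345344]
```

```bash
python3 -m pendant '[[[-0.007,0,0],[0,0,0],0],[[-0.01,0,0],[0,0,0],0],[[-0.01,0,0],[0,0,0],0],[[-0.01,0,0],[0,0,0],0],[[-0.008,0,0],[0,0,0],0],[[-0.005,0,0],[0,0,0],0],[[0,0,0],[0,0,0],0]]'
python3 - <<'E'
from h import *
print(nest(np.array(arm.observe()['position'])))
im,d,W=grab("scene"); cv2.imwrite("pics/s9z.png",cv2.resize(im[150:285,250:430,::-1],(800,600)))
E
```

```text
clock: 31.55
position: [0.4808, 0.001, 0.1128]
ee_rot: [-3.139, 0.117, 0.001]
force: [0.6, 0.4, -0.5]
width: 0.004
[-48.55011008 118.27828785 112.77790809]
```

View pics/s9z.png

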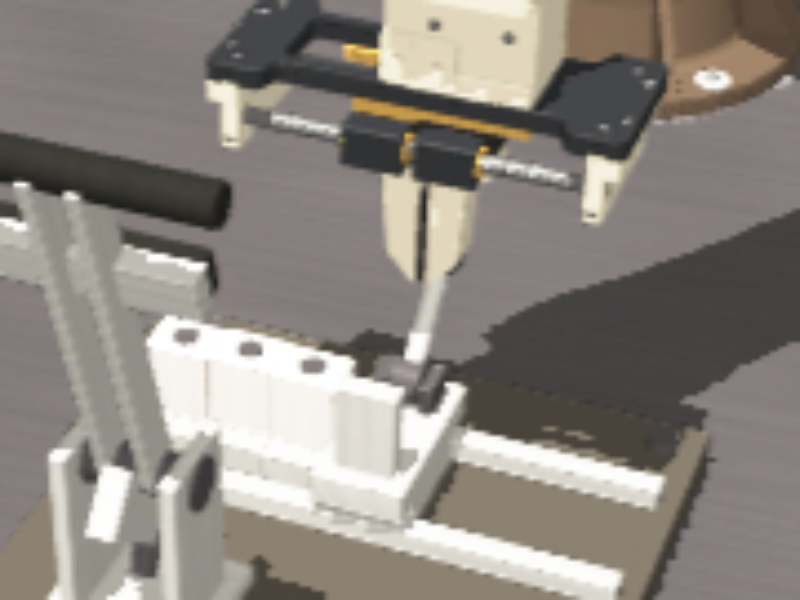

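```bash
python3 -m pendant '[[[0.003,0,-0.02],[0,0,0],0],[[0,0,-0.012],[0,0,0],0],[[-0.029,0,0],[0,0,0],0],[[0,0,0.01],[0,0,0],0],[[0,0,0.01],[0,0,0],0],[[-0.002,0,0.01],[0,0,0],0],[[-0.002,0,0.01],[0,0,0],0],[[-0.002,0,0.01],[0,0,0],0],[[-0.002,0,0.008],[0,0,0],0],[[0,0,0],[0,0,0],0]]'
python3 - <<'E'
from h import *
print(nest(np.array(arm.observe()['position'])))
im,d,W=grab("scene"); cv2.imwrite("pics/s10z.png",cv2.resize(im[150:285,250:430,::-1],(800,600)))
E
```

```text
clock: 32.85
position: [0.4473, 0.0031, 0.0862]
ee_rot: [3.139, -0.118, -0.001]
force: [0.2, -0.6, 0.4]
width: 0.005
[-82.05242478 117.90581414  86.1926301 ]
```

View pics/s10z.png

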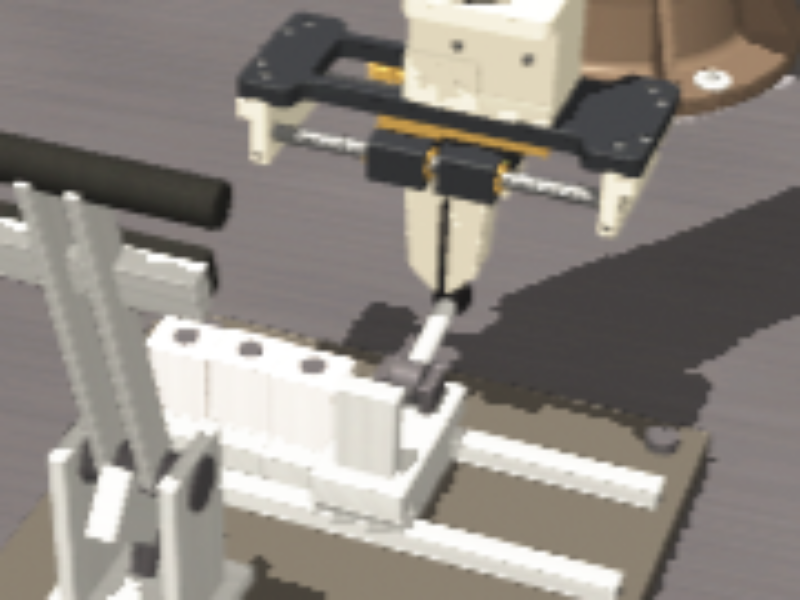

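```bash
python3 -m pendant '[[[-0.001,0,0.004],[0,0,0],0],[[-0.001,0,0.003],[0,0,0],0],[[0,0,0],[0,0,0],0]]'; python3 plan.py;python3 -m pendant '[[[0,0,0.002],[0,0,0],0],[[0,0,0],[0,0,0],0]]'
```

```text
clock: 33.28
position: [0.4454, 0.0035, 0.0797]
ee_rot: [-3.139, 0.117, -0.0]
force: [0.7, -0.7, -0.0]
width: 0.006
now [445.4   3.5  79.7] yaw -94.3 tilt 0.01 F [ 0.7 -0.7 -0. ] w 0.5 t 33.27
clock: 33.52
position: [0.4454, 0.0035, 0.0783]
ee_rot: [-3.138, 0.117, -0.0]
force: [-3.2, 0.6, 17.2]
width: 0.002
```

```bash
python3 -m pendant '[[[0,0,-0.03],[0,0,0],0],[[0,0,-0.05],[0,0,0],0],[[0,0,-0.05],[0,0,0],0],[[-0.03,-0.03,0],[0,0,0],0.04],[[0,-0.05,0],[0,0,0],0.04],[[0,-0.05,0],[0,0,0],0.04],[[0,-0.05,0],[0,0,0],0.04],[[0,0,0],[0,0,0],0.04]]'; python3 blk.py g;python3 - <<'E'
from h import *
im=cv2.imread("pics/scene_g.png"); cv2.imwrite("pics/s11z.png",cv2.resize(im[150:285,250:430],(800,600)))
_,d,W=grab("top"); N=nest(W)
im=cv2.imread("pics/top_g.png"); cv2.imwrite("pics/t11z.png",cv2.resize(im[200:320,240:400],(800,600)))
m=(N[...,2]>46)&(N[...,2]<65)&(np.abs(N[...,0])<46)&(N[...,1]>85)&(N[...,1]<200); p=N[m]; print("stop",np.percentile(p,[1,5,50,95,99],0).round(1)[:,1])
m=(N[...,2]>55)&(N[...,0]<-50)&(N[...,0]>-110)&(N[...,1]>90)&(N[...,1]<150); p=N[m]; print("ball",p.mean(0),p.max(0),p.min(0))
E
python3 plan.py
```

```text
clock: 34.52
position: [0.4285, 0.189, 0.2073]
ee_rot: [3.139, -0.107, -0.0]
force: [-0.8, -1.1, 0.1]
width: 0.427
scene 0.96 [307. 238.  16.  28.] ztop 0.081 [525.2 -72.5] size [32.1 27.4] yaw -6.9 139
scene 0.71 [317. 242.  16.  31.] ztop 0.081 [528.4 -41.1] size [31.3 29.3] yaw -2.3 142
scene 0.64 [290. 234.  18.  28.] ztop 0.082 [ 524.9 -103.9] size [33.1 27.5] yaw -9.3 137
top 0.82 [349. 279.  13.  20.] ztop 0.085 [ 522.3 -102.5] size [26.2 33.7] yaw 0.3 139
top 0.77 [324. 274.  14.  20.] ztop 0.084 [526.7 -40. ] size [30.1 25.6] yaw -5.3 135
top 0.63 [337. 277.   8.  24.] ztop 0.084 [524.3 -71.4] size [28.9 26.2] yaw -0.1 132
stop [ 96.3  97.7 118.  139.5 140.7]
ball [-75.78972997 118.61997616  74.35557047] [-51.44615087 128.31289188  82.2893928 ] [-94.79124203 109.08188348  65.38041697]
now [428.7 184.  207.8] yaw -94.4 tilt 0.03 F [-0.4 -0.2 -0.5] w 40.0 t 34.77
```

View pics/s11z.png

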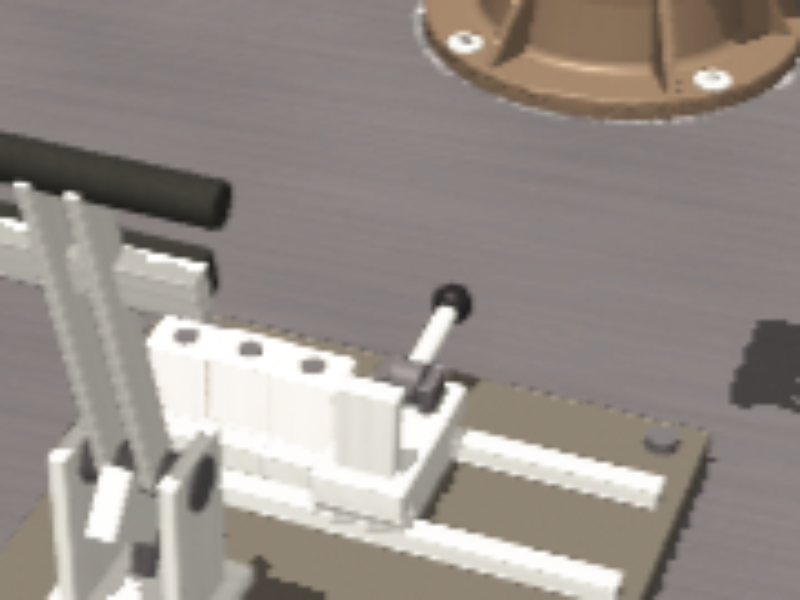

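View pics/t11z.png

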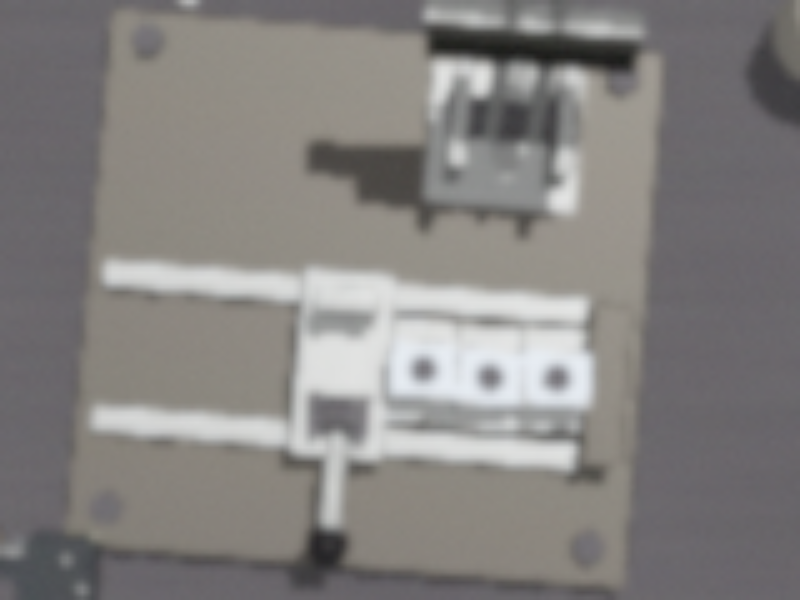

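```bash
python3 - <<'E'
from h import *
print(n2w(170,95))
import numpy as np
q=np.r_[1.85,np.arange(1.75,-0.01,-.1)]; q=np.append(q,-0.0) if q[-1]>0.001 else q
P=np.stack([120-180*np.cos(q),81+180*np.sin(q)],-1); 
acc=P[0].copy()
for i in range(1,len(q)):
    d=np.round(P[i]-acc); acc+=d; print("q%.2f"%q[i],"[[0,%g,%g],[0,0,0],0.01]"%(d[0]/1000,-d[1]/1000),end=",\n")
E
python3 plan.py '520,120,330,-49,40,50' '697,-38.6,330,-4.3,40,50' '697,-38.6,257,-4.3,40,30'
```

```text
(np.float64(696.9444517477708), np.float64(-38.613795875589716))
q1.75 [[0,-0.018,-0.004],[0,0,0],0.01],
q1.65 [[0,-0.017,-0.002],[0,0,0],0.01],
q1.55 [[0,-0.018,-0.001],[0,0,0],0.01],
q1.45 [[0,-0.018,0.001],[0,0,0],0.01],
q1.35 [[0,-0.018,0.003],[0,0,0],0.01],
q1.25 [[0,-0.017,0.005],[0,0,0],0.01],
q1.15 [[0,-0.017,0.007],[0,0,0],0.01],
q1.05 [[0,-0.016,0.008],[0,0,0],0.01],
q0.95 [[0,-0.015,0.01],[0,0,0],0.01],
q0.85 [[0,-0.014,0.011],[0,0,0],0.01],
q0.75 [[0,-0.013,0.012],[0,0,0],0.01],
q0.65 [[0,-0.012,0.014],[0,0,0],0.01],
q0.55 [[0,-0.01,0.015],[0,0,0],0.01],
q0.45 [[0,-0.009,0.016],[0,0,0],0.01],
q0.35 [[0,-0.007,0.016],[0,0,0],0.01],
q0.25 [[0,-0.005,0.017],[0,0,0],0.01],
q0.15 [[0,-0.004,0.018],[0,0,0],0.01],
q0.05 [[0,-0.001,0.018],[0,0,0],0.01],
q-0.00 [[0,-0.001,0.009],[0,0,0],0.01],
now [428.7 184.  207.8] yaw -94.4 tilt 0.03 F [-0.4 -0.2 -0.5] w 40.0 t 34.77
[[[0.019,0.011,-0.024],[0,0,-9.1],0.04],[[0.017,0.015,-0.025],[0,0,-9.1],0.04],[[0.015,0.016,-0.024],[0,0,-9],0.04],[[0.012,0.019,-0.025],[0,0,-9.1],0.04],[[0.008,0.021,-0.024],[0,0,-9.1],0.04]]
   -> [519.7 119.6 329.8] -49.0
[[[0.006,0.047,-0],[0,0,-8.9],0.04],[[-0.001,0.048,-0],[0,0,-9],0.04],[[-0.009,0.046,-0],[0,0,-8.9],0.04],[[-0.016,0.045,-0],[0,0,-9],0.04],[[-0.023,0.042,-0],[0,0,-8.9],0.04]]
   -> [697.2 -38.9 329.8] -4.3
[[[0,-0,0.024],[0,0,0],0.04],[[0,-0,0.025],[0,0,0],0.04],[[0,-0,0.024],[0,0,0],0.04]]
   -> [697.2 -38.9 256.8] -4.3
```

```bash
python3 -m pendant '[[[0.019,0.011,-0.024],[0,0,-9.1],0.04],[[0.017,0.015,-0.025],[0,0,-9.1],0.04],[[0.015,0.016,-0.024],[0,0,-9],0.04],[[0.012,0.019,-0.025],[0,0,-9.1],0.04],[[0.008,0.021,-0.024],[0,0,-9.1],0.04],[[0.006,0.047,0],[0,0,-8.9],0.04],[[-0.001,0.048,0],[0,0,-9],0.04],[[-0.009,0.046,0],[0,0,-8.9],0.04],[[-0.016,0.045,0],[0,0,-9],0.04],[[-0.023,0.042,0],[0,0,-8.9],0.04]]'; python3 -m pendant '[[[0,0,0],[0,0,0],0.04],[[0,0,0.01],[0,0,0],0.04],[[0,0,0],[0,0,0],0.04]]'; python3 -c "
from h import *
im,d,W=grab('scene','s12'); cv2.imwrite('pics/s12z.png',cv2.resize(im[60:300,200:440,::-1],(600,600)))"; python3 plan.py '697,-38.6,255,-4.3,40,25'
```

```text
clock: 36.02
position: [0.6984, -0.0395, 0.3298]
ee_rot: [-2.297, -2.143, -0.001]
force: [0.2, 0.4, 0.3]
width: 0.432
clock: 36.4
position: [0.6968, -0.0358, 0.3188]
ee_rot: [-2.299, -2.138, 0.001]
force: [-0.6, 0.5, -0.5]
width: 0.437
now [697.  -35.7 319.4] yaw -4.1 tilt 0.08 F [-0.9  0.1  0.2] w 40.1 t 36.45
[[[-0.001,0,0.021],[0,0,0],0.04],[[-0.001,0,0.022],[0,0,0],0.04],[[-0.001,0,0.021],[0,0,0],0.04]]
   -> [696.8 -38.6 255.4] -4.1
```

View pics/s12z.png

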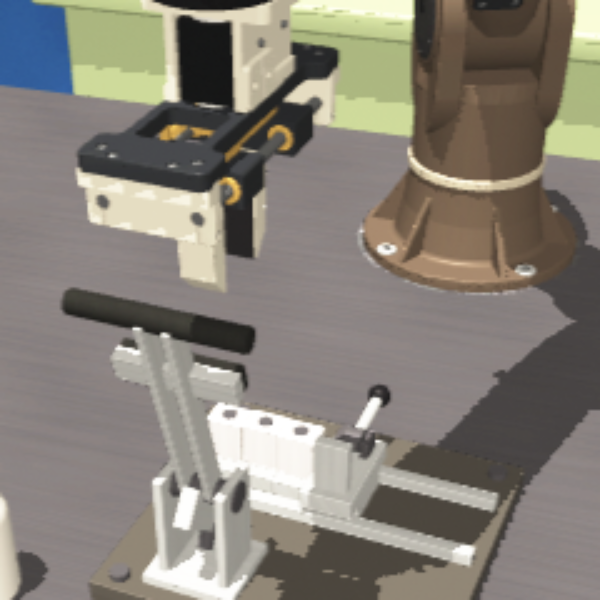

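```bash
python3 -m pendant '[[[-0.001,0,0.021],[0,0,0],0.04],[[-0.001,0,0.022],[0,0,0],0.04],[[-0.001,0,0.021],[0,0,0],0.04],[[0,0,0],[0,0,0],0.04],[[0,0,0],[0,0,0],0.01],[[0,0,0],[0,0,0],0.01],[[0,0,0],[0,0,0],0.01],[[0,0,0],[0,0,0],0.01],[[0,0,0],[0,0,0],0.01]]' 15; python3 plan.py
```

```text
clock: 37.58
position: [0.6963, -0.0399, 0.2567]
ee_rot: [-2.3, -2.138, 0.001]
force: [-7.9, 2.1, 7.5]
width: 0.192
now [696.3 -39.9 256.7] yaw -4.2 tilt 0.12 F [-7.9  2.1  7.5] w 17.6 t 37.58
```

```bash
python3 -m pendant '[[[0,-0.018,-0.004],[0,0,0],0.01],[[0,-0.017,-0.002],[0,0,0],0.01],[[0,-0.018,-0.001],[0,0,0],0.01],[[0,-0.018,0.001],[0,0,0],0.01],[[0,-0.018,0.003],[0,0,0],0.01],[[0,-0.017,0.005],[0,0,0],0.01]]'; python3 plan.py; python3 -m pendant '[[[0,-0.017,0.007],[0,0,0],0.01],[[0,-0.016,0.008],[0,0,0],0.01],[[0,-0.015,0.01],[0,0,0],0.01],[[0,-0.014,0.011],[0,0,0],0.01]]'; python3 plan.py
```

```text
clock: 38.33
position: [0.5931, -0.0321, 0.2553]
ee_rot: [2.298, 2.138, 0.006]
force: [2.9, 1.6, 1.9]
width: 0.186
now [593.1 -32.1 255.3] yaw -4.2 tilt 0.28 F [2.9 1.6 1.9] w 17.1 t 38.33
clock: 38.83
position: [0.5299, -0.0273, 0.2181]
ee_rot: [2.301, 2.139, 0.003]
force: [-0.1, 1.6, -0.9]
width: 0.19
now [529.9 -27.3 218.1] yaw -4.2 tilt 0.11 F [-0.1  1.6 -0.9] w 17.4 t 38.83
```

```bash
python3 -m pendant '[[[0,-0.013,0.012],[0,0,0],0.01],[[0,-0.012,0.014],[0,0,0],0.01],[[0,-0.01,0.015],[0,0,0],0.01],[[0,-0.009,0.016],[0,0,0],0.01],[[0,-0.007,0.016],[0,0,0],0.01],[[0,-0.005,0.017],[0,0,0],0.01]]'; python3 plan.py; python3 -m pendant '[[[0,-0.004,0.012],[0,0,0],0.01],[[0,-0.002,0.012],[0,0,0],0.01],[[0,-0.001,0.008],[0,0,0],0.01],[[0,0,0.004],[0,0,0],0.01],[[0,0,0],[0,0,0],0.01]]'; python3 plan.py
```

```text
clock: 39.58
position: [0.4728, -0.0231, 0.1271]
ee_rot: [-2.299, -2.138, 0.001]
force: [-1.3, 3.2, -4.5]
width: 0.191
now [472.8 -23.1 127.1] yaw -4.2 tilt 0.12 F [-1.3  3.2 -4.5] w 17.5 t 39.58
clock: 40.2
position: [0.4675, -0.0228, 0.0915]
ee_rot: [-2.3, -2.139, -0.001]
force: [0.7, 4.7, -5.6]
width: 0.19
now [467.5 -22.8  91.5] yaw -4.2 tilt 0.02 F [ 0.7  4.7 -5.6] w 17.5 t 40.2
```

```bash
python3 -m pendant '[[[0,0,0.003],[0,0,0],0.01],[[0,0,0.003],[0,0,0],0.01],[[0,0,0],[0,0,0],0.01]]'; python3 -m pendant '[[[0,0,0.002],[0,0,0],0.01],[[0,0,0],[0,0,0],0.01]]'
```

```text
clock: 40.58
position: [0.4673, -0.0229, 0.0856]
ee_rot: [-2.3, -2.139, -0.0]
force: [0.8, 4.8, -6.6]
width: 0.187
clock: 40.83
position: [0.4673, -0.0231, 0.0844]
ee_rot: [-2.3, -2.138, -0.002]
force: [-3.0, 4.9, 10.0]
width: 0.19
```

```bash
python3 -m pendant '[[[0,0,-0.001],[0,0,0],0.018],[[0,0,0],[0,0,0],0.036],[[0,0,0],[0,0,0],0.036],[[0,0,0],[0,0,0],0.036],[[0,0,0],[0,0,0],0.036],[[0,0,0],[0,0,0],0.036],[[0,0,0],[0,0,0],0.036],[[0,0,0],[0,0,0],0.036],[[0,0,0],[0,0,0],0.036],[[0,0,0],[0,0,0],0.036]]'; python3 -m pendant '[[[0,0,0],[0,0,0],0.036],[[0,0,0],[0,0,0],0.036],[[0,0,0],[0,0,0],0.036],[[0,0,0],[0,0,0],0.036]]';  python3 -c "
from h import *
im,d,W=grab('scene','s13'); cv2.imwrite('pics/s13z.png',cv2.resize(im[120:300,200:440,::-1],(800,600)))
N=nest(W)
m=(N[...,0]>-75)&(N[...,0]<-50)&(N[...,1]>-15)&(N[...,1]<35)&(N[...,2]>60); p=N[m]; print('bar',len(p),np.median(p,0),p.max(0))
im,d,W=grab('top','t13');N=nest(W);cv2.imwrite('pics/t13z.png',cv2.resize(im[200:320,240:400,::-1],(800,600)))
m=(N[...,0]>-75)&(N[...,0]<-45)&(N[...,1]>-20)&(N[...,1]<35)&(N[...,2]>60); p=N[m]; print('bar',len(p),np.median(p,0),p.max(0)) 
"; python3 plan.py
```

```text
clock: 42.08
position: [0.4671, -0.0233, 0.0847]
ee_rot: [2.301, 2.139, 0.0]
force: [0.6, 0.4, 0.8]
width: 0.395
clock: 42.58
position: [0.4671, -0.0233, 0.0847]
ee_rot: [2.301, 2.139, 0.0]
force: [0.1, 0.0, -0.6]
width: 0.39
bar 117 [-53.37649059   2.5056507  105.44027414] [-50.03823319  20.8866159  111.38950658]
bar 63 [-60.01430571  -6.95171371 108.38274961] [-51.88917915   3.76574643 112.67800878]
now [467.1 -23.3  84.7] yaw -4.2 tilt 0.0 F [ 0.3 -0.1  0.5] w 35.9 t 42.67
```

View pics/s13z.png

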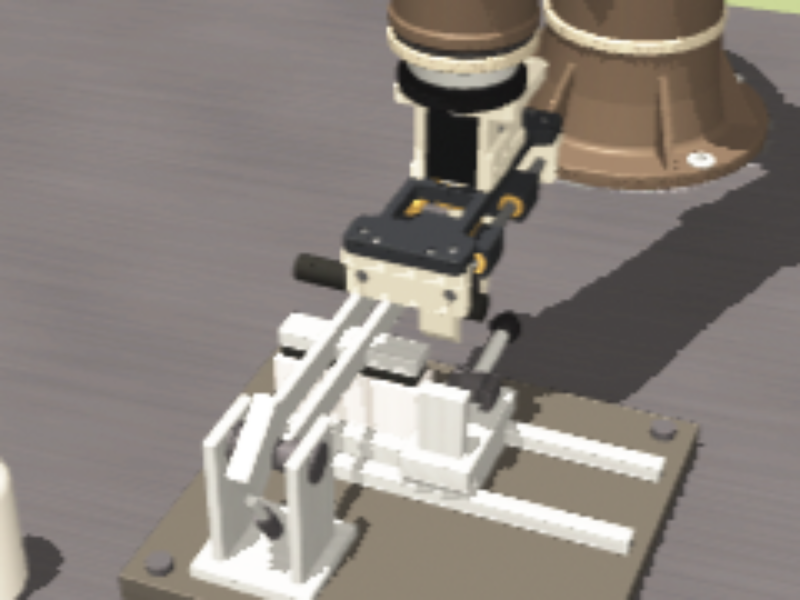

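View pics/t13z.png

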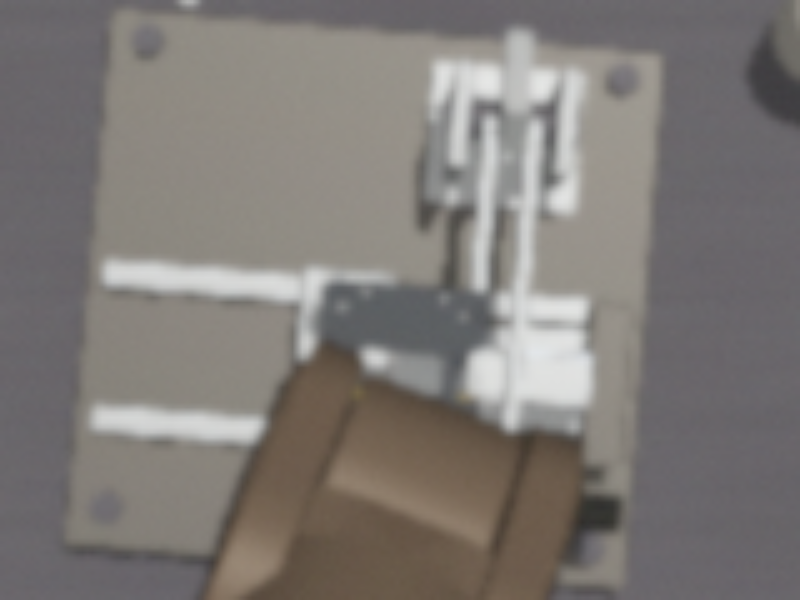

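The clamp lies level on the row, with the bar top at about 0.11 m, and it has borne on the blocks for over 1.5 s. Now I'll swing it back.

```bash
python3 -m pendant '[[[0,0,0],[0,0,0],0.01],[[0,0,0],[0,0,0],0.01],[[0,0,0],[0,0,0],0.01],[[0,0,0],[0,0,0],0.01],[[0,0.001,-0.009],[0,0,0],0.01],[[0,0.001,-0.018],[0,0,0],0.01],[[0,0.004,-0.018],[0,0,0],0.01],[[0,0.005,-0.017],[0,0,0],0.01],[[0,0.007,-0.016],[0,0,0],0.01],[[0,0.009,-0.016],[0,0,0],0.01]]' 30; python3 plan.py; python3 -m pendant '[[[0,0.01,-0.015],[0,0,0],0.01],[[0,0.012,-0.014],[0,0,0],0.01],[[0,0.013,-0.012],[0,0,0],0.01],[[0,0.014,-0.011],[0,0,0],0.01],[[0,0.015,-0.01],[0,0,0],0.01],[[0,0.016,-0.008],[0,0,0],0.01],[[0,0.017,-0.007],[0,0,0],0.01]]'; python3 plan.py
```

```text
clock: 43.92
position: [0.4909, -0.0251, 0.1785]
ee_rot: [-2.298, -2.135, 0.007]
force: [-3.5, 0.8, -6.8]
width: 0.186
now [490.9 -25.1 178.5] yaw -4.2 tilt 0.36 F [-3.5  0.8 -6.8] w 17.1 t 43.92
clock: 44.8
position: [0.5903, -0.0326, 0.2588]
ee_rot: [-2.301, -2.138, -0.002]
force: [-4.8, 0.5, 9.6]
width: 0.188
now [590.3 -32.6 258.8] yaw -4.2 tilt 0.1 F [-4.8  0.5  9.6] w 17.3 t 44.8
```

```bash
python3 -m pendant '[[[0,0.017,-0.003],[0,0,0],0.01],[[0,0.018,-0.002],[0,0,0],0.01],[[0,0.018,-0.001],[0,0,0],0.01],[[0,0.018,0.001],[0,0,0],0.01],[[0,0.017,0.002],[0,0,0],0.01],[[0,0.016,0.004],[0,0,0],0.01],[[0,0,0],[0,0,0],0.01]]'; python3 plan.py
```

```text
clock: 45.68
position: [0.6958, -0.0406, 0.2557]
ee_rot: [2.299, 2.137, 0.001]
force: [5.2, -1.2, 0.6]
width: 0.184
now [695.8 -40.6 255.7] yaw -4.2 tilt 0.15 F [ 5.2 -1.2  0.6] w 16.9 t 45.67
```

```bash
python3 -m pendant '[[[0,0,0],[0,0,0],0.036],[[0,0,0],[0,0,0],0.036],[[0,0,0],[0,0,0],0.036],[[0,0,-0.03],[0,0,0],0.036],[[0,0,-0.04],[0,0,0],0.036],[[0,0,0],[0,0,0],0.07]]'; python3 plan.py '526.5,-40.5,310,-4.3,70,50' '.,.,120,.,70,50' '.,.,57,.,70,30'
```

```text
clock: 46.42
position: [0.6954, -0.0406, 0.3282]
ee_rot: [2.298, 2.136, 0.005]
force: [0.8, 0.3, -0.2]
width: 0.457
now [695.4 -40.6 328.2] yaw -4.2 tilt 0.28 F [ 0.8  0.3 -0.2] w 41.9 t 46.42
[[[-0.003,-0.042,0.005],[0,0,0],0.07],[[-0.003,-0.042,0.004],[0,0,0],0.07],[[-0.003,-0.042,0.005],[0,0,0],0.07],[[-0.003,-0.042,0.004],[0,0,0],0.07]]
   -> [527.  -40.3 310.2] -4.2
[[[0,0,0.048],[0,0,0],0.07],[[0,0,0.047],[0,0,0],0.07],[[0,0,0.048],[0,0,0],0.07],[[0,0,0.047],[0,0,0],0.07]]
   -> [527.  -40.3 120.2] -4.2
[[[0,0,0.021],[0,0,0],0.07],[[0,0,0.021],[0,0,0],0.07],[[0,0,0.021],[0,0,0],0.07]]
   -> [527.  -40.3  57.2] -4.2
```

```bash
python3 -m pendant '[[[-0.003,-0.042,0.005],[0,0,0],0.07],[[-0.003,-0.042,0.004],[0,0,0],0.07],[[-0.003,-0.042,0.005],[0,0,0],0.07],[[-0.003,-0.042,0.004],[0,0,0],0.07],[[0,0,0.048],[0,0,0],0.07],[[0,0,0],[0,0,0],0.07]]'; python3 blk.py h; python3 plan.py '.,.,120,.,70,50' '526.5,-40.5,57,-4.3,70,30'; python3 -c "
from h import *
im=cv2.imread('pics/scene_h.png'); cv2.imwrite('pics/s14z.png',cv2.resize(im[90:300,200:480],(800,600)))"
```

```text
clock: 47.18
position: [0.5234, -0.0387, 0.2563]
ee_rot: [-2.297, -2.137, 0.006]
force: [-0.2, -0.2, 0.1]
width: 0.764
scene 0.71 [318. 244.  19.  32.] ztop 0.081 [527.6 -39.7] size [31.2 28.7] yaw -5.8 140
scene 0.6 [305. 238.  19.  33.] ztop 0.082 [525.5 -74. ] size [29.5 34.3] yaw 2.8 150
top 0.69 [161. 280.  69.  96.] ztop 0.036 [514.  358.8] size [142.5 210. ] yaw 83.3 645
now [527.2 -39.9 259.9] yaw -4.2 tilt 0.09 F [0.6 0.4 0.3] w 70.0 t 47.38
[[[0,0,0.047],[0,0,0],0.07],[[0,0,0.046],[0,0,0],0.07],[[0,0,0.047],[0,0,0],0.07]]
   -> [527.2 -39.9 119.9] -4.2
[[[-0,-0,0.021],[0,0,0],0.07],[[-0,-0,0.021],[0,0,0],0.07],[[-0.001,-0.001,0.021],[0,0,0],0.07]]
   -> [526.1 -40.8  56.9] -4.2
```

View pics/s14z.png

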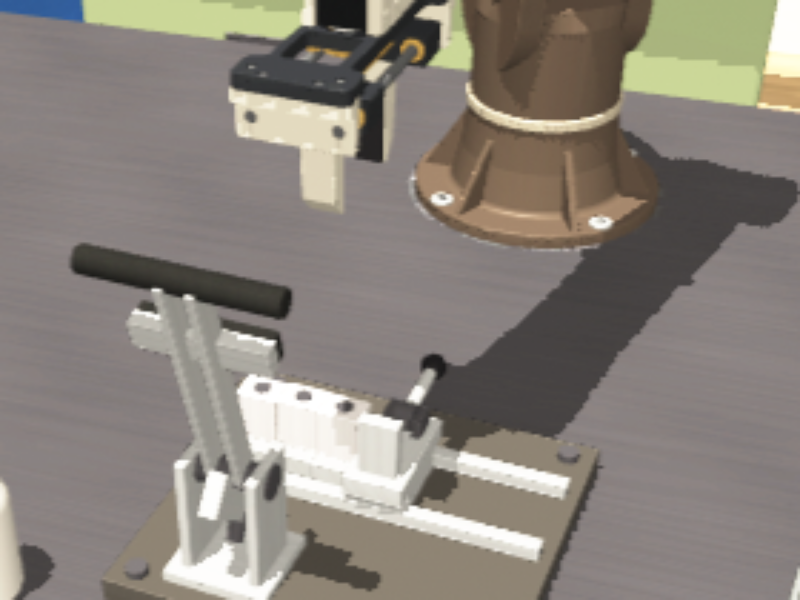

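```bash
python3 -m pendant '[[[0,0,0.047],[0,0,0],0.07],[[0,0,0.046],[0,0,0],0.07],[[0,0,0.047],[0,0,0],0.07],[[0,0,0.021],[0,0,0],0.07],[[0,0,0.021],[0,0,0],0.07],[[-0.001,-0.001,0.021],[0,0,0],0.07],[[0,0,0],[0,0,0],0.07]]' 60; python3 plan.py
```

```text
clock: 48.25
position: [0.5252, -0.0407, 0.0553]
ee_rot: [-2.301, -2.138, 0.002]
force: [-0.1, -1.1, 0.4]
width: 0.763
now [525.2 -40.7  55.3] yaw -4.2 tilt 0.07 F [-0.1 -1.1  0.4] w 70.0 t 48.25
```

```bash
python3 -m pendant '[[[0,0,0],[0,0,0],0.02],[[0,0,0],[0,0,0],0.02],[[0,0,0],[0,0,0],0.02],[[0,0,0],[0,0,0],0.02],[[0,0,0],[0,0,0],0.02],[[0,0,0],[0,0,0],0.02],[[0,0,0],[0,0,0],0.02],[[0,0,0],[0,0,0],0.02]]'; python3 -m pendant '[[[0,0,-0.01],[0,0,0],0.02],[[0,0,-0.02],[0,0,0],0.02],[[0,0,-0.025],[0,0,0],0.02],[[0,0,-0.025],[0,0,0],0.02],[[0,0,-0.025],[0,0,0],0.02],[[0,0,0],[0,0,0],0.02]]'; python3 plan.py '518.7,398.4,160,-6.8,20,42' '.,.,60,.,20,30'; python3 -c "
from h import *
im,d,W=grab('scene','s15'); cv2.imwrite('pics/s15z.png',cv2.resize(im[90:300,200:480,::-1],(800,600)))"
```

```text
clock: 49.25
position: [0.5261, -0.0405, 0.0561]
ee_rot: [2.3, 2.138, 0.002]
force: [4.6, 1.7, 2.7]
width: 0.281
clock: 50.0
position: [0.5247, -0.0407, 0.1616]
ee_rot: [2.301, 2.139, 0.001]
force: [0.4, 0.3, -4.1]
width: 0.28
now [524.7 -40.7 161.6] yaw -4.2 tilt 0.05 F [ 0.4  0.3 -4.1] w 25.7 t 50.0
[[[0.04,-0.003,0],[0,0,0],0.02],[[0.04,-0.004,0],[0,0,0.5],0.02],[[0.039,-0.004,0],[0,0,0],0.02],[[0.04,-0.004,0.001],[0,0,0.5],0.02],[[0.04,-0.004,-0],[0,0,0],0.02],[[0.039,-0.004,-0],[0,0,0.4],0.02],[[0.04,-0.004,0],[0,0,0.3],0.02],[[0.04,-0.005,0],[0,0,0],0.02],[[0.039,-0.005,0],[0,0,0.4],0.02],[[0.04,-0.004,0],[0,0,0.3],0.02]]
[[[0.04,-0.006,0.001],[0,0,0],0.02]]
   -> [518.4 398.9 159.6] -6.6
[[[0,0,0.025],[0,0,0],0.02],[[0,0,0.025],[0,0,0],0.02],[[0,0,0.025],[0,0,0],0.02],[[0,0,0.025],[0,0,0],0.02]]
   -> [518.4 398.9  59.6] -6.6
```

View pics/s15z.png

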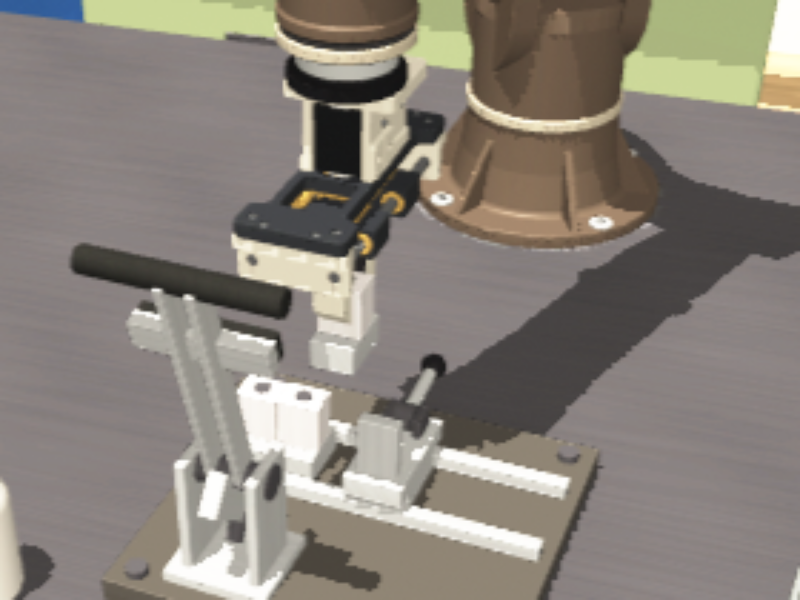

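```bash
python3 -m pendant '[[[0.02,-0.001,0],[0,0,0],0.02],[[0.04,-0.004,0],[0,0,0.5],0.02],[[0.039,-0.004,0],[0,0,0],0.02],[[0.04,-0.004,0],[0,0,0.5],0.02],[[0.04,-0.004,0],[0,0,0],0.02],[[0.039,-0.004,0],[0,0,0.4],0.02],[[0.04,-0.004,0],[0,0,0.3],0.02],[[0.04,-0.005,0],[0,0,0],0.02],[[0.039,-0.005,0],[0,0,0.4],0.02],[[0.04,-0.004,0],[0,0,0.3],0.02]]'; python3 -m pendant '[[[0.04,-0.006,0],[0,0,0],0.02],[[0.02,-0.002,0],[0,0,0],0.02],[[0,0,0],[0,0,0],0.02],[[0,0,0.025],[0,0,0],0.02],[[0,0,0.025],[0,0,0],0.02],[[0,0,0],[0,0,0],0.02]]'; python3 plan.py '518.7,398.4,60,-6.8,20,30'; python3 -c "
from h import *
im,d,W=grab('scene','s16'); cv2.imwrite('pics/s16z.png',cv2.resize(im[180:360,380:620,::-1],(800,600)))"
```

```text
clock: 51.3
position: [0.519, 0.3389, 0.1586]
ee_rot: [-2.345, -2.09, 0.006]
force: [1.1, -0.5, -2.2]
width: 0.28
clock: 52.05
position: [0.5185, 0.3959, 0.1088]
ee_rot: [2.347, 2.087, -0.008]
force: [0.7, 0.4, -3.3]
width: 0.282
now [518.5 395.9 108.8] yaw -6.7 tilt 0.29 F [ 0.7  0.4 -3.3] w 25.9 t 52.05
[[[0.001,-0,0.024],[0,0,0],0.02],[[0.001,-0,0.025],[0,0,0],0.02]]
   -> [518.7 397.9  59.8] -6.7
```

View pics/s16z.png

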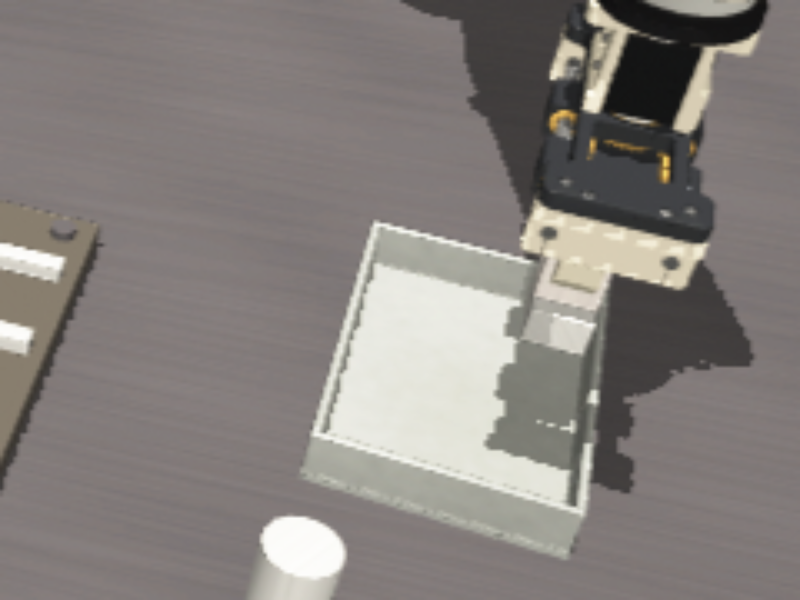

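```bash
python3 -m pendant '[[[-0.003,0,0.025],[0,0,0],0.02],[[0,0,0.025],[0,0,0],0.02],[[0,0,0.01],[0,0,0],0.02],[[0,0,0.006],[0,0,0],0.02],[[0,0,0],[0,0,0],0.02]]'; python3 plan.py
```

```text
clock: 52.72
position: [0.5195, 0.3961, 0.0453]
ee_rot: [2.345, 2.09, 0.001]
force: [0.4, 0.4, -2.9]
width: 0.278
now [519.5 396.1  45.3] yaw -6.6 tilt 0.04 F [ 0.4  0.4 -2.9] w 25.5 t 52.73
```

```bash
python3 -m pendant '[[[-0.002,0,0.003],[0,0,0],0.02],[[0,0,0.001],[0,0,0],0.02],[[0,0,0],[0,0,0],0.02]]'; python3 plan.py;  python3 -m pendant '[[[0,0,0],[0,0,0],0.035],[[0,0,0],[0,0,0],0.06],[[0,0,0],[0,0,0],0.06],[[0,0,0],[0,0,0],0.06],[[0,0,-0.02],[0,0,0],0.06],[[0,0,-0.04],[0,0,0],0.07],[[0,0,-0.05],[0,0,0],0.07],[[0,0,0],[0,0,0],0.07]]'; python3 plan.py; python3 -c "
from h import *
im,d,W=grab('scene','s17'); cv2.imwrite('pics/s17z.png',cv2.resize(im[180:360,380:620,::-1],(800,600)))"
```

```text
clock: 53.1
position: [0.5191, 0.3939, 0.0411]
ee_rot: [2.345, 2.09, 0.001]
force: [0.0, -0.7, -0.1]
width: 0.282
now [519.1 393.9  41.1] yaw -6.6 tilt 0.02 F [ 0.  -0.7 -0.1] w 25.9 t 53.1
clock: 54.1
position: [0.5216, 0.395, 0.1564]
ee_rot: [2.345, 2.089, 0.013]
force: [0.3, 0.3, -0.2]
width: 0.763
now [521.6 395.  156.4] yaw -6.6 tilt 0.48 F [ 0.3  0.3 -0.2] w 70.0 t 54.1
```

View pics/s17z.png

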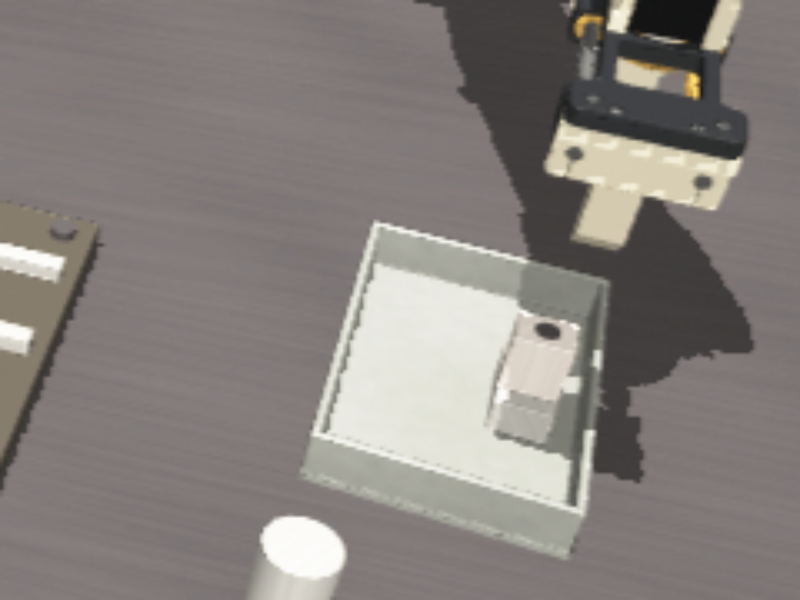

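```bash
python3 plan.py '524.5,-72.3,160,-4.3,70,52' '.,.,57,.,70,35'
```

```text
now [520.2 394.6 153.9] yaw -6.6 tilt 0.28 F [ 0.1 -0.5 -0.2] w 70.0 t 54.15
[[[-0.051,0.006,-0.001],[0,0,-0.3],0.07],[[-0.052,0.007,-0],[0,0,0],0.07],[[-0.052,0.006,-0.001],[0,0,-0.5],0.07],[[-0.051,0.005,-0.001],[0,0,0],0.07],[[-0.052,0.006,-0],[0,0,-0.5],0.07],[[-0.051,0.005,-0.001],[0,0,0],0.07],[[-0.052,0.006,-0.001],[0,0,-0.5],0.07],[[-0.052,0.004,-0],[0,0,0],0.07],[[-0.051,0.005,-0.001],[0,0,-0.5],0.07]]
   -> [524.2 -72.1 159.9] -4.3
[[[0,0,0.034],[0,0,0],0.07],[[0,0,0.035],[0,0,0],0.07],[[0,0,0.034],[0,0,0],0.07]]
   -> [524.2 -72.1  56.9] -4.3
```

```bash
python3 -m pendant '[[[-0.051,0.006,-0.001],[0,0,-0.3],0.07],[[-0.052,0.007,0],[0,0,0],0.07],[[-0.052,0.006,-0.001],[0,0,-0.5],0.07],[[-0.051,0.005,-0.001],[0,0,0],0.07],[[-0.052,0.006,0],[0,0,-0.5],0.07],[[-0.051,0.005,-0.001],[0,0,0],0.07],[[-0.052,0.006,-0.001],[0,0,-0.5],0.07],[[-0.052,0.004,0],[0,0,0],0.07],[[-0.051,0.005,-0.001],[0,0,-0.5],0.07],[[0,0,0],[0,0,0],0.07]]'; python3 blk.py i; python3 plan.py '524.5,-72.3,57,-4.3,70,35'
```

```text
clock: 55.4
position: [0.5219, -0.0776, 0.1569]
ee_rot: [2.31, 2.128, -0.002]
force: [0.9, 0.7, 0.1]
width: 0.76
scene 0.86 [538. 292.  26.  37.] ztop 0.067 [520.9 392.8] size [31.5 28.2] yaw -5.0 196
scene 0.77 [309. 238.  22.  33.] ztop 0.081 [525.5 -72.9] size [33.8 29.3] yaw -3.5 158
scene 0.7 [291. 235.  17.  24.] ztop 0.082 [ 525.7 -104.4] size [29.3 31.5] yaw 1.6 132
scene 0.62 [342. 377.  31.  89.] ztop 0.01 [800.1  83.8] size [167.5  36.2] yaw -76.8 935
scene 0.5 [465. 356.  32.  41.] ztop 0.062 [717.4 275.9] size [37.4 41. ] yaw 78.5 408
scene 0.44 [315. 258. 187. 170.] ztop 0.278 [695.5 -85.3] size [130.9  18. ] yaw -4.2 724
top 0.9 [148. 275.  23.  20.] ztop 0.069 [519.7 393.1] size [33.4 25.4] yaw -6.3 148
now [522.7 -71.2 156.3] yaw -4.2 tilt 0.07 F [ 0.5  0.  -0.5] w 69.9 t 55.6
[[[-0,0.001,0.033],[0,0,0],0.07],[[-0.001,0,0.033],[0,0,0],0.07],[[0,0.001,0.033],[0,0,0],0.07]]
   -> [524.6 -72.4  57.3] -4.2
```

```bash
python3 -m pendant '[[[0,0.001,0.033],[0,0,0],0.07],[[-0.001,0,0.033],[0,0,0],0.07],[[0,0,0.033],[0,0,0],0.07],[[0,0,0],[0,0,0],0.02],[[0,0,0],[0,0,0],0.02],[[0,0,0],[0,0,0],0.02],[[0,0,0],[0,0,0],0.02],[[0,0,0],[0,0,0],0.02],[[0,0,0],[0,0,0],0.02],[[0,0,0],[0,0,0],0.02]]' 60; python3 plan.py;python3 -m pendant '[[[0,0,0],[0,0,0],0.02],[[0,0,-0.01],[0,0,0],0.02],[[0,0,-0.02],[0,0,0],0.02],[[0,0,-0.025],[0,0,0],0.02],[[0,0,-0.025],[0,0,0],0.02],[[0,0,-0.025],[0,0,0],0.02],[[0,0,0],[0,0,0],0.02]]'; python3 plan.py '513.5,354.7,160,-6.8,20,42'
```

```text
clock: 56.85
position: [0.5239, -0.0736, 0.0582]
ee_rot: [-2.303, -2.137, -0.001]
force: [-2.9, 1.2, 6.1]
width: 0.278
now [523.9 -73.6  58.2] yaw -4.3 tilt 0.04 F [-2.9  1.2  6.1] w 25.5 t 56.85
clock: 57.72
position: [0.5249, -0.074, 0.1644]
ee_rot: [2.301, 2.135, 0.004]
force: [0.5, -0.3, -2.3]
width: 0.278
now [524.9 -74.  164.4] yaw -4.3 tilt 0.19 F [ 0.5 -0.3 -2.3] w 25.5 t 57.73
[[[0.039,-0.004,0],[0,0,0],0.02],[[0.039,-0.004,0.001],[0,0,0.5],0.02],[[0.038,-0.004,0],[0,0,0],0.02],[[0.039,-0.004,0.001],[0,0,0.4],0.02],[[0.039,-0.005,-0],[0,0,0],0.02],[[0.039,-0.005,0],[0,0,0.5],0.02],[[0.038,-0.004,0.001],[0,0,0],0.02],[[0.039,-0.005,0],[0,0,0.4],0.02],[[0.039,-0.005,0.001],[0,0,0.3],0.02],[[0.038,-0.006,-0],[0,0,0],0.02]]
[[[0.039,-0.005,0],[0,0,0.4],0.02]]
   -> [513.7 354.9 160.4] -6.8
```

```bash
python3 -m pendant '[[[0.02,-0.002,0],[0,0,0],0.02],[[0.039,-0.004,0.001],[0,0,0.5],0.02],[[0.038,-0.004,0],[0,0,0],0.02],[[0.039,-0.004,0.001],[0,0,0.4],0.02],[[0.039,-0.005,0],[0,0,0],0.02],[[0.039,-0.005,0],[0,0,0.5],0.02],[[0.038,-0.004,0.001],[0,0,0],0.02],[[0.039,-0.005,0],[0,0,0.4],0.02],[[0.039,-0.005,0.001],[0,0,0.3],0.02],[[0.038,-0.006,0],[0,0,0],0.02]]'; python3 -m pendant '[[[0.039,-0.005,0],[0,0,0.4],0.02],[[0.018,-0.002,0],[0,0,0],0.02],[[0,0,0],[0,0,0],0.02],[[0,0,0.025],[0,0,0],0.02],[[0,0,0.025],[0,0,0],0.02],[[0,0,0],[0,0,0],0.02]]'; python3 plan.py '513.2,353.5,60,-6.8,20,30';python3 -c "
from h import *
im,d,W=grab('scene','s18'); cv2.imwrite('pics/s18z.png',cv2.resize(im[180:360,380:620,::-1],(800,600)))"
```

```text
clock: 58.98
position: [0.5131, 0.2977, 0.1574]
ee_rot: [-2.342, -2.094, 0.003]
force: [0.3, -0.4, -2.7]
width: 0.282
clock: 59.72
position: [0.5125, 0.3513, 0.1071]
ee_rot: [2.351, 2.083, -0.007]
force: [-0.4, 0.2, -2.5]
width: 0.277
now [512.5 351.3 107.1] yaw -6.9 tilt 0.25 F [-0.4  0.2 -2.5] w 25.5 t 59.73
[[[0.001,0,0.024],[0,0,0],0.02],[[0.001,0,0.023],[0,0,0],0.02]]
   -> [512.8 353.3  60.1] -6.9
```

View pics/s18z.png

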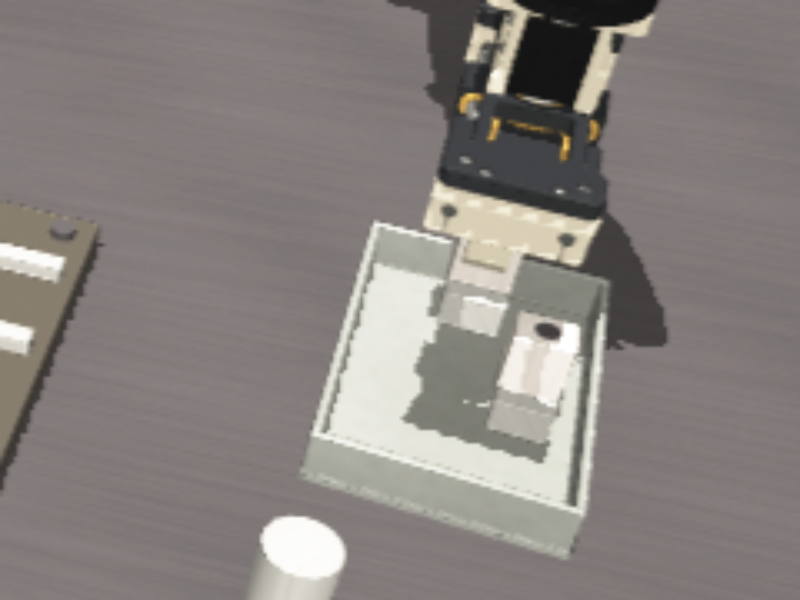

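```bash
python3 -m pendant '[[[0,0,0.025],[0,0,0],0.02],[[0,0,0.025],[0,0,0],0.02],[[0,0,0.007],[0,0,0],0.02],[[0,0,0.003],[0,0,0],0.02],[[0,0,0],[0,0,0],0.02]]'; python3 plan.py
```

```text
clock: 60.4
position: [0.5141, 0.3543, 0.0497]
ee_rot: [2.349, 2.086, 0.002]
force: [-0.7, 0.1, -1.9]
width: 0.276
now [514.1 354.3  49.7] yaw -6.8 tilt 0.08 F [-0.7  0.1 -1.9] w 25.3 t 60.4
```

```bash
python3 -m pendant '[[[-0.002,0,0.003],[0,0,0],0.02],[[0,0,0.003],[0,0,0],0.02],[[0,0,0],[0,0,0],0.02]]'; python3 plan.py
```

```text
clock: 60.78
position: [0.5134, 0.3521, 0.0432]
ee_rot: [-2.349, -2.086, -0.001]
force: [-2.6, -1.5, 4.1]
width: 0.282
now [513.4 352.1  43.2] yaw -6.8 tilt 0.03 F [-2.6 -1.5  4.1] w 25.9 t 60.77
```

Touched down. I'll release it and fetch the last block.

```bash
python3 -m pendant '[[[0,0,0],[0,0,0],0.035],[[0,0,0],[0,0,0],0.06],[[0,0,0],[0,0,0],0.06],[[0,0,0],[0,0,0],0.06],[[0,0,-0.02],[0,0,0],0.06],[[0,0,-0.04],[0,0,0],0.07],[[0,0,-0.055],[0,0,0],0.07],[[0,0,0],[0,0,0],0.07]]'; python3 plan.py '522.3,-103.5,160,-4.3,70,52'
```

```text
clock: 61.78
position: [0.5161, 0.3531, 0.1635]
ee_rot: [2.349, 2.085, 0.014]
force: [-0.0, 0.0, -0.1]
width: 0.766
now [516.1 353.1 163.5] yaw -6.8 tilt 0.5 F [-0.   0.  -0.1] w 70.3 t 61.77
[[[-0.05,0.007,0],[0,0,-0.3],0.07],[[-0.051,0.006,0.001],[0,0,-0.3],0.07],[[-0.05,0.006,0],[0,0,0],0.07],[[-0.05,0.006,0.001],[0,0,-0.5],0.07],[[-0.051,0.006,-0],[0,0,-0.3],0.07],[[-0.05,0.006,0],[0,0,-0.3],0.07],[[-0.051,0.005,0.001],[0,0,-0.3],0.07],[[-0.05,0.005,0],[0,0,0],0.07],[[-0.051,0.005,0],[0,0,-0.5],0.07]]
   -> [ 522.5 -103.8  160.5] -4.3
```

```bash
python3 -m pendant '[[[-0.05,0.007,0],[0,0,-0.3],0.07],[[-0.051,0.006,0.001],[0,0,-0.3],0.07],[[-0.05,0.006,0],[0,0,0],0.07],[[-0.05,0.006,0.001],[0,0,-0.5],0.07],[[-0.051,0.006,0],[0,0,-0.3],0.07],[[-0.05,0.006,0],[0,0,-0.3],0.07],[[-0.051,0.005,0.001],[0,0,-0.3],0.07],[[-0.05,0.005,0],[0,0,0],0.07],[[-0.051,0.005,0],[0,0,-0.5],0.07],[[0,0,0],[0,0,0],0.07]]'; python3 blk.py j; python3 plan.py '522.2,-103.8,57,-4.3,70,35'
```

```text
clock: 63.02
position: [0.5191, -0.11, 0.1556]
ee_rot: [2.309, 2.127, -0.001]
force: [0.3, 0.3, -0.2]
width: 0.762
scene 0.94 [538. 292.  25.  39.] ztop 0.067 [520.2 392.9] size [31.4 30.6] yaw -5.7 209
scene 0.9 [518. 283.  28.  39.] ztop 0.066 [514.6 352.6] size [32.  30.4] yaw -7.6 202
scene 0.74 [315. 257. 183. 169.] ztop 0.277 [695.6 -85.3] size [131.5  18.9] yaw -4.1 686
scene 0.67 [293. 235.  19.  28.] ztop 0.082 [ 525.5 -103.9] size [31.  28.3] yaw -2.9 137
top 0.83 [147. 276.  20.  21.] ztop 0.069 [519.6 393.3] size [32.6 25.6] yaw -7.2 147
top 0.64 [164. 279.  15.  23.] ztop 0.069 [513.8 352.4] size [31.8 25.8] yaw -7.2 134
now [ 519.9 -103.4  154.7] yaw -4.2 tilt 0.05 F [-1.4  0.5 -0.2] w 70.3 t 63.23
[[[-0,0.001,0.033],[0,0,0],0.07],[[-0,0.001,0.032],[0,0,0],0.07],[[-0,0,0.033],[0,0,0],0.07]]
   -> [ 521.9 -103.6   56.7] -4.2
```

```bash
python3 -m pendant '[[[0,0.001,0.033],[0,0,0],0.07],[[0,0.001,0.032],[0,0,0],0.07],[[0,0,0.033],[0,0,0],0.07],[[0,0,0],[0,0,0],0.02],[[0,0,0],[0,0,0],0.02],[[0,0,0],[0,0,0],0.02],[[0,0,0],[0,0,0],0.02],[[0,0,0],[0,0,0],0.02],[[0,0,0],[0,0,0],0.02],[[0,0,0],[0,0,0],0.02]]' 60; python3 plan.py;python3 -m pendant '[[[0,0,0],[0,0,0],0.02],[[0,0,-0.01],[0,0,0],0.02],[[0,0,-0.02],[0,0,0],0.02],[[0,0,-0.025],[0,0,0],0.02],[[0,0,-0.025],[0,0,0],0.02],[[0,0,-0.025],[0,0,0],0.02],[[0,0,0],[0,0,0],0.02]]'; python3 plan.py '509.2,316.5,160,-6.8,20,42'
```

```text
clock: 64.47
position: [0.5223, -0.1049, 0.0572]
ee_rot: [2.302, 2.137, 0.001]
force: [0.6, 0.7, 5.6]
width: 0.277
now [ 522.3 -104.9   57.2] yaw -4.3 tilt 0.06 F [0.6 0.7 5.6] w 25.5 t 64.47
clock: 65.35
position: [0.5226, -0.1052, 0.1632]
ee_rot: [2.302, 2.136, 0.003]
force: [-0.2, -0.6, -3.3]
width: 0.277
now [ 522.6 -105.2  163.2] yaw -4.3 tilt 0.16 F [-0.2 -0.6 -3.3] w 25.5 t 65.35
[[[0.038,-0.004,0],[0,0,0],0.02],[[0.038,-0.004,0.001],[0,0,0.5],0.02],[[0.038,-0.005,-0],[0,0,0],0.02],[[0.038,-0.004,0],[0,0,0.4],0.02],[[0.039,-0.005,0],[0,0,0],0.02],[[0.038,-0.004,0.001],[0,0,0.5],0.02],[[0.038,-0.005,0],[0,0,0],0.02],[[0.038,-0.005,0],[0,0,0.4],0.02],[[0.038,-0.006,0.001],[0,0,0.3],0.02],[[0.038,-0.005,-0],[0,0,0],0.02]]
[[[0.038,-0.006,0],[0,0,0.4],0.02]]
   -> [508.8 317.  160.2] -6.8
```

```bash
python3 -m pendant '[[[0.02,-0.002,0],[0,0,0],0.02],[[0.038,-0.004,0.001],[0,0,0.5],0.02],[[0.038,-0.005,0],[0,0,0],0.02],[[0.038,-0.004,0],[0,0,0.4],0.02],[[0.039,-0.005,0],[0,0,0],0.02],[[0.038,-0.004,0.001],[0,0,0.5],0.02],[[0.038,-0.005,0],[0,0,0],0.02],[[0.038,-0.005,0],[0,0,0.4],0.02],[[0.038,-0.006,0.001],[0,0,0.3],0.02],[[0.038,-0.005,0],[0,0,0],0.02]]'; python3 -m pendant '[[[0.038,-0.006,0],[0,0,0.4],0.02],[[0.016,-0.002,0],[0,0,0],0.02],[[0,0,0],[0,0,0],0.02],[[0,0,0.025],[0,0,0],0.02],[[0,0,0.02],[0,0,0],0.02],[[0,0,0],[0,0,0],0.02]]'; python3 plan.py '508.8,314.5,60,-6.8,20,30';python3 -c "
from h import *
im,d,W=grab('scene','s19'); cv2.imwrite('pics/s19z.png',cv2.resize(im[180:360,380:620,::-1],(800,600)))"
```

```text
clock: 66.6
position: [0.5093, 0.2616, 0.1574]
ee_rot: [-2.341, -2.094, 0.003]
force: [-0.0, -0.3, -3.2]
width: 0.279
clock: 67.35
position: [0.5078, 0.3126, 0.1125]
ee_rot: [2.351, 2.083, -0.006]
force: [0.3, -1.1, -2.5]
width: 0.277
now [507.8 312.6 112.5] yaw -6.9 tilt 0.21 F [ 0.3 -1.1 -2.5] w 25.4 t 67.35
[[[0.001,0,0.026],[0,0,0],0.02],[[0.001,0.001,0.026],[0,0,0],0.02]]
   -> [509.1 314.4  60.5] -6.9
```

View pics/s19z.png

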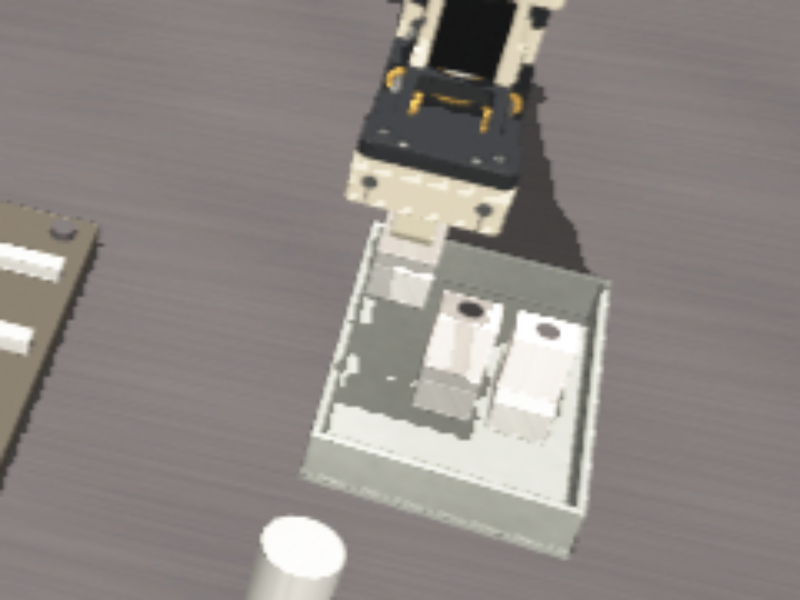

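```bash
python3 -m pendant '[[[0,0,0.026],[0,0,0],0.02],[[0,0,0.026],[0,0,0],0.02],[[0,0,0.01],[0,0,0],0.02],[[0,0,0],[0,0,0],0.02]]'; python3 plan.py
```

```text
clock: 67.9
position: [0.5089, 0.3149, 0.0522]
ee_rot: [2.349, 2.085, 0.0]
force: [0.0, 0.9, -3.5]
width: 0.278
now [508.9 314.9  52.2] yaw -6.8 tilt 0.01 F [ 0.   0.9 -3.5] w 25.5 t 67.9
```

```bash
python3 -m pendant '[[[0,0,0.005],[0,0,0],0.02],[[0,0,0.004],[0,0,0],0.02],[[0,0,0],[0,0,0],0.02]]'; python3 plan.py
```

```text
clock: 68.28
position: [0.5085, 0.3153, 0.0427]
ee_rot: [-2.349, -2.086, 0.0]
force: [0.4, 0.2, -2.9]
width: 0.278
now [508.5 315.3  42.7] yaw -6.8 tilt 0.01 F [ 0.4  0.2 -2.9] w 25.5 t 68.28
```

```bash
python3 -m pendant '[[[0,0,0.001],[0,0,0],0.02],[[0,0,0],[0,0,0],0.035],[[0,0,0],[0,0,0],0.06],[[0,0,0],[0,0,0],0.06],[[0,0,0],[0,0,0],0.06],[[0,0,-0.02],[0,0,0],0.06],[[0,0,-0.04],[0,0,0],0.07],[[0,0,-0.055],[0,0,0],0.07],[[0,-0.05,-0.03],[0,0,0],0.07],[[0,-0.05,0],[0,0,0],0.07]]';python3 -m pendant '[[[0,-0.04,0],[0,0,0],0.07],[[-0.04,0,0],[0,0,0],0.07],[[-0.05,0,0],[0,0,0],0.07],[[-0.05,0,0],[0,0,0],0.07],[[0,0,0],[0,0,0],0.07],[[0,0,0],[0,0,0],0.07]]'; python3 blk.py k; python3 -c "
from h import *
_,d,W=grab('top'); N=nest(W)
m=(N[...,2]>46)&(N[...,2]<65)&(np.abs(N[...,0])<46)&(N[...,1]>75)&(N[...,1]<200); p=N[m]; print('stop',np.percentile(p,[1,5,50,95,99],0).round(1)[:,1])
m=(N[...,2]>55)&(N[...,0]<-50)&(N[...,0]>-110)&(N[...,1]>90)&(N[...,1]<150); p=N[m]; print('ball',p.mean(0),p.max(0),p.min(0))
for n,X in(('oil_mid',0),('spanner_mid',0),('square_mid',0),('stock_mid',0)):
    r=arm.look_for('top',n); print(n,[(round(q['conf'],2),np.round(q['rect'])) for q in r[:1]])
"
```

```text
clock: 69.53
position: [0.4101, 0.3276, 0.1901]
ee_rot: [-2.35, -2.083, -0.009]
force: [-0.9, 0.8, 0.3]
width: 0.762
clock: 70.28
position: [0.3535, 0.1934, 0.1876]
ee_rot: [-2.349, -2.085, -0.003]
force: [-0.2, -0.3, 0.4]
width: 0.759
scene 0.97 [516. 286.  23.  37.] ztop 0.066 [515.7 352.4] size [31.5 30.6] yaw -5.9 193
scene 0.82 [538. 293.  25.  42.] ztop 0.067 [519.9 392.8] size [31.8 30.8] yaw -4.9 209
scene 0.75 [497. 279.  26.  36.] ztop 0.067 [510.  315.2] size [30.6 31.1] yaw 85.0 178
top 0.78 [148. 275.  24.  19.] ztop 0.068 [519.1 388.3] size [44.8 25.8] yaw -5.4 152
top 0.78 [164. 279.  15.  25.] ztop 0.069 [513.  346.8] size [39.7 25.7] yaw -6.5 148
top 0.76 [178. 284.  18.  22.] ztop 0.069 [509.1 314. ] size [30.7 25.9] yaw -7.6 130
top 0.62 [310. 283.  19.  61.] ztop 0.101 [559.   -4.6] size [28.4 11.7] yaw -1.0 65
stop [ 96.6  97.9 118.1 139.5 140.8]
ball [-75.78788968 118.61940329  74.28522934] [-51.45211741 128.24934687  84.26627259] [-94.7960213  109.10003634  63.01169653]
oil_mid [(0.8, array([408., 206.,  26.,  29.]))]
spanner_mid [(0.73, array([317., 249., 134., 130.]))]
square_mid [(0.61, array([352., 154.,  40.,  53.]))]
stock_mid [(0.66, array([197., 198.,  26.,  23.]))]
```

View pics/scene_k.png

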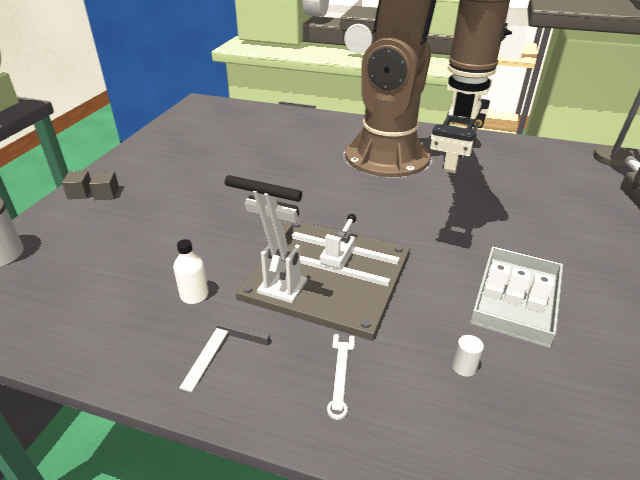

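View pics/top_k.png

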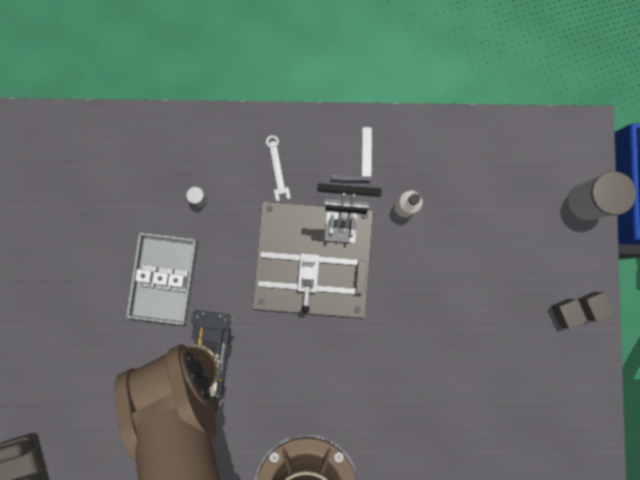

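The three blocks stand in the tray at about (143–176, 276) in the top view. The clamp is open, the cam lever is down, the stop is at about 0.096 m, the other things have not moved, and the arm is clear. Handing in.

```bash
python3 -c "
from cell import arm
print(arm.sign_off()); print(arm.observe()['clock'])"
```

```text
the job is handed in; nothing more can be done
None
the job is handed in; nothing more can be done
```

I did the whole sequence and handed the job in after about 70 s of the 210 s allowed; no verdict was reported.

**Done:** The three blocks on the bench were stood in the channel, pushed tight against the end plate with the stop, and the cam lever was pressed down to its end. The clamp was swung onto the row and bore on the blocks by itself for over 1.5 s. I then swung it fully back and stood the blocks upright in the tray.

**Last checks:**
- **Blocks:** all three are upright in the tray, about 35–40 mm apart, at nearly the same height in both cameras.
- **Stop:** the face is at about 96.5 mm, against 96 mm for a row of three. It is unchanged since the cam was locked.
- **Cam lever:** it lies nearly level. The ball's top is about 82 mm above the bench, which matches about 1.5 rad.
- **Clamp:** it is open, with the bar at the same place as at the start.
- **Other things:** the bottle, spanner, square and round bar look unmoved in the pictures.
- **Robot:** it is clear of everything.

**What went wrong or disagreed:**
- **Second block:** it tipped about 13° in the grip on the way to the channel. On being lowered it met about 26 N of resistance. I released it low and it settled upright.
- **Third block:** it was knocked a few centimetres aside before I reached it, so I measured it again.
- **Detector:** the last look for the spanner boxed the jig instead, so I judged the spanner by eye. The top camera's centres for two tray blocks came out 4–6 mm off the scene camera's; the outlines looked stretched.

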